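Lay the tilting stand flat and hook the next stacking tray onto the filled one

ROBOT

A 6-joint arm with a two-finger parallel gripper is mounted at the origin on the work surface; the furniture and walls round the work are solid. World frame = base frame: x ahead of the robot, y to its left, z up, the work surface at z = 0. Lengths are in m, angles in rad, forces in N, time in s.
With the tool pointing down it reaches from about 0.25 to 0.725 m from the base axis. Payload 4 kg.
Tool frame: the origin (TCP) lies on the centre line of the jaws, within the pads' length; the fingertips stand 11 mm ahead of it and the grasp point (between the pads) lies 8 mm behind it; z points along the fingers, x is the direction in which the jaws open and shut, and the axes are right-handed (so a half turn about z gives the same grasp; the last joint's range is limited). The gripper opens to 85 mm and grips with 20 to 120 N. Pads are 22 mm wide; open, the fingers measure 114 mm over their backs; the gripper's body (76 mm by 85 mm) begins 54 mm behind the grasp point. The pads swing forward as they close: fully open they stand 13 mm farther back than shut.
Start: joints at [1.276, 0.241, 0.005, 1.335, 0, 1.571], TCP at [0.145, 0.478, 0.242] pointing down, gripper open.
Joint ranges: [-2.72, 2.72], [-1.05, 1.87], [-1.09, 1.28], [-1.99, 2.15], [-1.42, 1.44], [-3.14, 3.14]. Speed limits (rad/s): [2.79, 2.79, 3.14, 3.14, 3.14, 3.14].

INTERFACE

Orientations are given as a unit quaternion [x, y, z, w].
In Python, from workcell import bot, viewer, order gives the robot as it stands. The module is installed in compiled form; this text tells all that it offers.
- The arm moves only by the tool send_rows, never from a script. Its argument "increments" is a list that holds one entry, the list of rows, each a list of 4 numbers: the shift along the tool's x, y, z in m, then the turn about the tool's z in degrees. A call has exactly 8 rows; each row shifts and turns the pose as measured when the row begins, along the tool's axes as they then stand; what a row does not reach is not made up. A row lasts 1/10 s, in which the tool goes at most 50 mm and 8.59 degrees, less where a joint would pass 70% of its speed; a pose out of reach is approached as far as the arm can. A call is refused whole if a number of a shift passes 0.05 or a number of a turn 8.59, either way. A call with a gripper value outside its range is refused whole. "hand" is the closure, from -1 (fully open) to 1 (shut), so that 0 is half open, set as the call begins (left out, the last holds). The fingers move at their own pace and stop on an object; the grip force is fixed at half the most. Time passes only in rows, so rows that do not move let the fingers close, or fill a call up. It gives the time, the measured TCP pose, the force and the opening at its end, in the units of the state.
- bot.get_obs(): the state, without advancing time (a new reading comes with each control period).
- viewer.camera(name): name is "scene" or "top" or "wrist"; returns a dict with "image" (400x640x3 uint8, red, green, blue), "range_z" (400x640 float32, m along the optical axis (not along the pixel's ray), 0 where there is no reading), "camera_matrix" (3x3 intrinsics, pixels), "eye" and "rotation" of the camera in the world. Camera axes: x right, y down, z forward; pixel columns grow to the right and rows downward; lengths in m; the calibration is good to about 2 mm. A picture is of the moment at which its call begins.
- order.job_done(): hands the job in, once; it reports no verdict.
The state is a dict: "clock": time; "joint_pos": joint angles; "joint_vel": joint speeds; "tau": joint torques, N m; "eef_pos": TCP position; "tool_rot": TCP orientation; "ft_force": force on the tool from outside, world axes, zero at the start; "ft_torque": the same for the moment, N m; "grip_width": finger opening in m.
Only numpy, scipy, OpenCV 4.12 (cv2) and the standard library are available. Lean on these libraries where they do the work, as an engineer would, in place of code of your own. Each camera call takes 0.05 s, during which the arm holds its last target.

TASK

The lower tray on the tilting stand is full of finished brass fittings. Press the stand's deck down until it lies fully flat, and stack the empty tray on the lower one the same way round, cut corners over cut corners: both tongues hooked under the lower tray's two hoods, then the other end pressed down until it snaps under the black spring clip and the skirt is fully home over the rim all round. Let go of it, and do not disturb the caliper, the screwdriver, the spring clamp or the marker.

Things in the scene. Friction and masses are not known exactly. Their poses are not given: they have to be found in the camera images.
- stand_deck (a joint): Tilt of the stand's aluminium deck, rad: 0 = flat on its stop (the aim), up to 0.5 as its far edge rises. The hinge line runs along the deck's near edge (toward the robot). It is stiff, stays where it is left, and goes down under about 3 to 10 N at the far edge.
- push_pad (a point): Middle of the top of the black rubber pad (23 x 60 mm) on the deck's far edge, where to press: 207.5 mm along the deck from the hinge line and 9 mm above it; with the deck flat, 29 mm above the bench. x axis points away from the hinge along the deck, z square to the deck.
- low_tray_center (a point): Centre of the petrol-blue lower tray, fixed on the deck and tilting with it: 20 mm above its underside, 20 mm below its rim (deck flat: rim 66 mm above the bench). +x axis to the end with two 45 deg cut corners (16 mm), -x to the hooded end by the hinge, z up from its floor. Outer wall faces at x = +-75, y = +-52 mm. A tray stacked fully home lies exactly 32 mm higher, centre over centre.
- low_tray_hoods (a point): Middle between the lower tray's two hoods, level with its rim, at the lips' inner edges: x = -82.5 mm from its centre. Hoods 18 mm wide, at y = +-30; lip underside 5.5 mm above the rim, lip top 9.5; lips from x = -82.5 to -93, end stop at x = -89. A tray lowered level lands on the lips: hook the tongues in with the cut-corner end raised 10 to 20 deg, slide to the stop, swing down.
- low_tray_clip (a point): Nose tip of the lower tray's black spring clip, 30 mm wide, at its cut-corner end: x = 79.5 mm from the centre, 2.5 mm below the rim. A bead on the upper tray's end skirt rides down its slope (from 4 mm above the rim), pushes it outward 2 to 3 mm and snaps under the nose: about 5 to 15 N down on the cut-corner end of the tray; its own weight does not do it.
- next_tray_center (a point): Centre of the loose empty tray, same moulding and axes (+x to the cut corners, -x to the tongues), about 0.22 kg, upright on the bench; 20 mm above its underside, rim 40 above it. Grasp its centre web: 12 mm thick wall along x at y = 0, from the floor's top (11 above the underside) to 38. Beside it are free channels 43 mm wide: open the fingers 30 to 60 mm, close along y.
- next_tray_tongues (a point): Middle between the tips of the loose tray's two flat tongues, x = -88 mm from its centre, 9.5 above its underside. Tongues 26 mm wide at y = +-30, heights 8 to 11. The floor's underside (8 up) rests on the rim below. A skirt, heights 0 to 8, runs round the long sides, cut corners and +x end (not at the tongues), 1.5 to 4.5 mm beyond the wall line, with a 3 mm bead at the foot of the +x end.
- caliper: Steel vernier caliper lying on the bench, 77 x 228 x 7 mm, origin under its middle; leave alone.
- screwdriver: Grey-handled screwdriver lying on the bench, 28 x 218 x 30 mm, origin under its middle; leave alone.
- spring_clamp: Black spring clamp lying on the bench, 73 x 133 x 20 mm, origin under its middle; leave alone.
- marker: White and green marker pen lying on the bench, 17 x 135 x 16 mm, origin under its middle; leave alone.

How it is judged:
At the end, for the whole second after the job is handed in: The deck lies flat (within 0.03 rad); the loose tray sits on the lower one the same way round, centred on it within 3.5 mm, 32 mm higher (29.5 to 33.5 mm), parallel to it within 0.02 rad, tongues at the hooded end, at rest and released (value of joint stand_deck below 0.03 rad and z of next_tray_center in the frame of low_tray_center between 0.0295 and 0.0335 m and x of next_tray_center in the frame of low_tray_center between -0.0035 and 0.0035 m and y of next_tray_center in the frame of low_tray_center between -0.0035 and 0.0035 m and x of next_tray_tongues in the frame of low_tray_center below -0.083 m and angle between the z axis of next_tray_center and the z axis of low_tray_center, either way round below 0.02 rad and linear speed of next_tray below 0.01 m/s); the robot touches nothing.
It fails at once if the caliper is moved more than 3 cm (distance of caliper from where it was at the start of the episode above 0.03 m).
It fails at once if the screwdriver is moved more than 3 cm (distance of screwdriver from where it was at the start of the episode above 0.03 m).
It fails at once if the spring clamp is moved more than 3 cm (distance of spring_clamp from where it was at the start of the episode above 0.03 m).
It fails at once if the marker is moved more than 3 cm (distance of marker from where it was at the start of the episode above 0.03 m).
It also fails if it takes over 58 s, if anything falls off the work surface, if the arm or the gripper's body presses on something with over 40 N, if the wrist force passes 120 N, or if a joint passes its speed limit or range.

## Working session

There is one attempt and no reset: what is moved stays moved. The work goes in short steps, Python scripts to look and compute and a tool call to move; the robot and the scene stay as the last step left them, time stands still between calls to the robot, and variables do not carry over. Pictures are saved under pics/ and viewed, and the job is handed in when it is done.

Besides the shell and the picture viewer there is one more tool, called after "Emit:" as a command line: name --argument value ..., lists and objects as JSON in quotes. send_rows: Moves the arm, as the interface text tells. Its arguments: {"type":"object","properties":{"increments":{"type":"array","items":{"type":"array","items":{"type":"array","items":{"type":"number"}}}},"hand":{"type":"number"}},"required":["increments"]}

```bash
mkdir -p pics; ls
cat > h.py <<'E'
import numpy as np, cv2
from workcell import bot, viewer, order
def shot(n,tag):
    c=viewer.camera(n); cv2.imwrite(f'pics/{tag}.png',c['image'][:,:,::-1]); np.savez(f'pics/{tag}.npz',**c); return c
def load(tag): return dict(np.load(f'pics/{tag}.npz'))
def pts(c):
    K=c['camera_matrix'];z=c['range_z'];v,u=np.mgrid[0:z.shape[0],0:z.shape[1]]
    p=np.stack([(u-K[0,2])/K[0,0]*z,(v-K[1,2])/K[1,1]*z,z],-1)
    return p@c['rotation'].T+c['eye']
E
python3 - <<'E'
from h import *
for n in ['scene','top','wrist']:
    c=shot(n,n+'0'); print(n,c['eye'],c['rotation'].round(3).tolist(),c['camera_matrix'].round(1).tolist())
print(bot.get_obs())
E
```

```text
pics
scene [-0.4227391  -0.51628426  0.75897004] [0.752, -0.444, 0.252, -0.417] [[498.2, 0.0, 318.9], [0.0, 498.2, 200.2], [0.0, 0.0, 1.0]]
top [ 0.30663515 -0.00333849  1.09919242] [0.737, -0.668, 0.073, -0.08] [[408.7, 0.0, 325.9], [0.0, 408.7, 195.6], [0.0, 0.0, 1.0]]
wrist [0.07013797 0.5002631  0.37354419] [0.793, 0.589, 0.093, 0.127] [[284.3, 0.0, 321.1], [0.0, 284.3, 202.1], [0.0, 0.0, 1.0]]
{'clock': 0.15, 'joint_pos': array([1.27599521e+00, 2.41238369e-01, 4.06906922e-03, 1.33521024e+00,
       1.21500964e-05, 1.57080562e+00]), 'joint_vel': array([ 0.00032133, -0.00255817,  0.00348912,  0.00058757, -0.00026939,
        0.00110604]), 'tau': array([ 4.49473691e-04, -3.72633147e+01,  2.52638626e+01,  1.23571281e-02,
        2.50179909e-05, -7.08718950e-07]), 'eef_pos': array([0.14514102, 0.47800171, 0.24163174]), 'tool_rot': array([ 8.03292489e-01,  5.95584210e-01, -6.39504335e-04,  4.66593436e-04]), 'ft_force': array([0.35175662, 0.03664944, 0.15430498]), 'ft_torque': array([ 0.03236653, -0.02907219, -0.01670888]), 'grip_width': 0.08532051237538045}
```

```bash
python3 - <<'E'
s=open('h.py').read()
s=s.replace("import numpy","from scipy.spatial.transform import Rotation as R\nimport numpy",1).replace("p@c['rotation'].T","p@R.from_quat(c['rotation']).as_matrix().T")
open('h.py','w').write(s)
E
python3 - <<'E'
from h import *
for n in ['scene0','top0','wrist0']:
    p=pts(load(n)); print(n,p[200,320],p[350,100])
E
```

```text
scene0 [ 0.67046865  0.06708401 -0.00379008] [-0.03266257  0.17281026 -0.00093385]
top0 [ 0.53388666  0.03397004 -0.00109257] [-0.06785848  0.96170426 -0.81451038]
wrist0 [ 0.18358743  0.46392969 -0.00047262] [0.11610752 0.41770867 0.30703163]
```

View pics/top0.png

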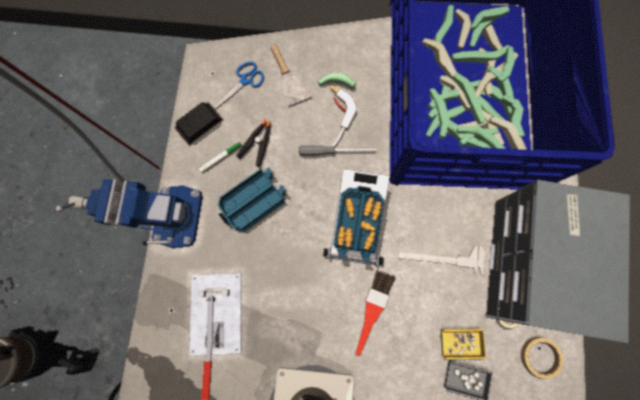

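View pics/scene0.png

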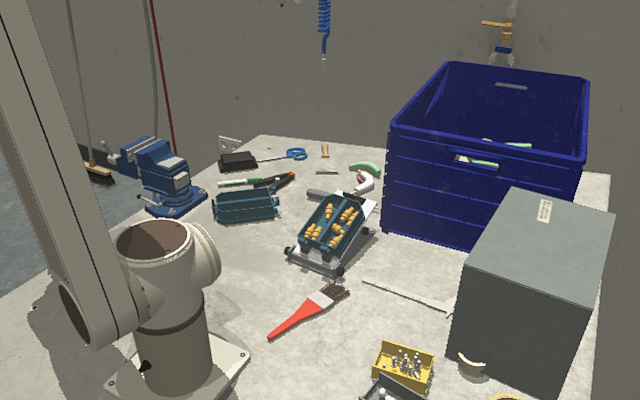

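View pics/wrist0.png

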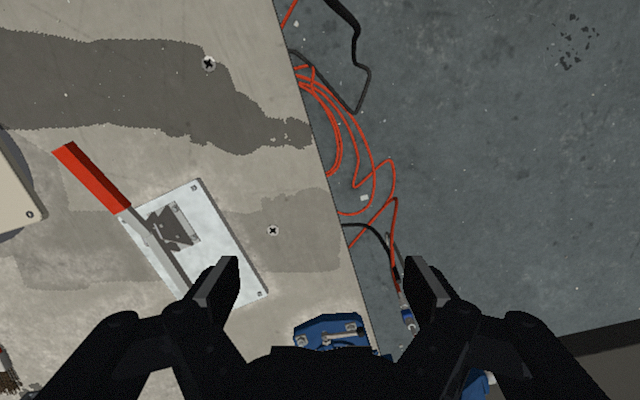

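Run:
```python
from h import *
c=load('top0');im=c['image'][:,:,::-1]
a=cv2.resize(im[160:280,310:410],None,fx=6,fy=6,interpolation=cv2.INTER_CUBIC)[:600]
b=cv2.resize(im[160:240,205:300],None,fx=7,fy=7,interpolation=cv2.INTER_CUBIC)
cv2.imwrite('pics/a.png',cv2.resize(im[165:275,310:410],(500,550),interpolation=cv2.INTER_CUBIC));cv2.imwrite('pics/b.png',b)
p=pts(c)
hsv=cv2.cvtColor(c['image'],cv2.COLOR_RGB2HSV)
m=((hsv[...,0]>88)&(hsv[...,0]<108)&(hsv[...,1]>90)).astype(np.uint8)
n,l,s,ce=cv2.connectedComponentsWithStats(m)
for i in range(1,n):
    if s[i,4]>80: print(i,s[i],ce[i].round(1),p[l==i].mean(0).round(3),np.percentile(p[l==i][:,2],[2,50,98]).round(3))
def g(u,v): print((u,v),p[v,u].round(4))
for u,v in [(366,179),(350,173),(383,176),(320,150),(350,151),(375,151),(205,165),(238,147),(268,125),(262,165),(400,255),(450,260),(480,250),(360,259),(332,256),(378,263)]: g(u,v)
```

```text
33 [237  62  26  25 205] [248.7  75.1] [0.877 0.276 0.02 ] [0.    0.01  0.014]
82 [ 220  169   65   62 2285] [250.8 200.9] [0.508 0.218 0.024] [0.008 0.014 0.044]
87 [ 335  188   49   73 1360] [357.5 221. ] [ 0.472 -0.068  0.084] [0.048 0.078 0.12 ]
(366, 179) [ 0.5807 -0.0803  0.0913]
(350, 173) [ 0.5916 -0.0383  0.0944]
(383, 176) [ 0.5919 -0.1225  0.0946]
(320, 150) [0.6686 0.0473 0.0252]
(350, 151) [ 0.6836 -0.0362 -0.0033]
(375, 151) [ 0.6891 -0.1062  0.001 ]
(205, 165) [0.5965 0.3579 0.0192]
(238, 147) [6.632e-01 2.800e-01 1.000e-04]
(268, 125) [0.7288 0.2001 0.0217]
(262, 165) [ 0.6182  0.2062 -0.0032]
(400, 255) [ 0.4048 -0.1925  0.0068]
(450, 260) [ 0.4049 -0.3258  0.004 ]
(480, 250) [ 0.4386 -0.4029  0.0087]
(360, 259) [ 0.3827 -0.0864  0.0238]
(332, 256) [ 0.3846 -0.0132  0.0063]
(378, 263) [ 0.3773 -0.1342  0.0205]
```

View pics/a.png

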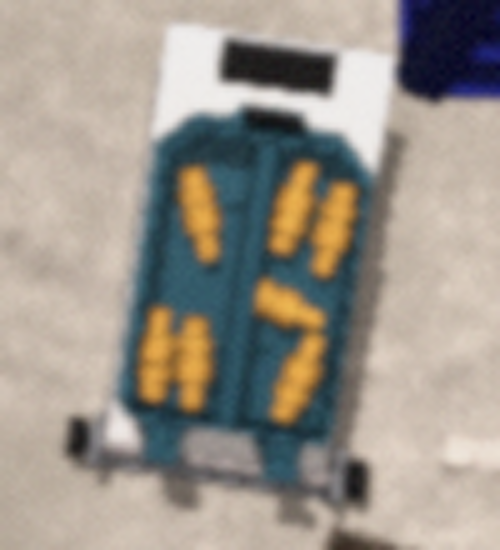

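View pics/b.png

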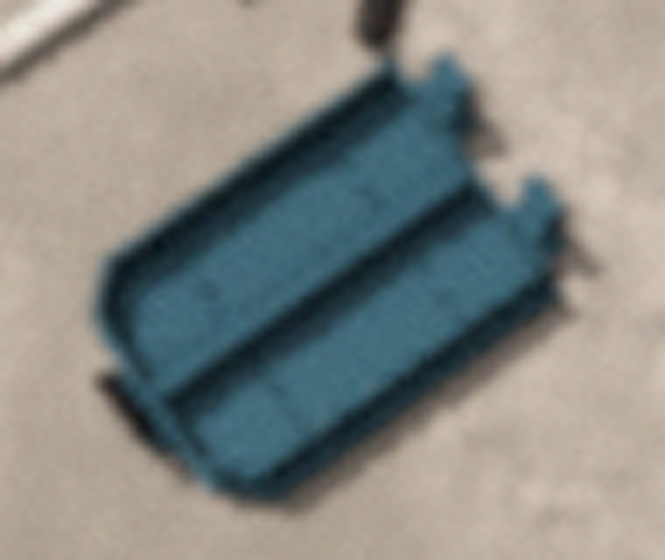

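Run:
```python
from h import *
c=load('top0');p=pts(c);im=c['image'].astype(int)
hsv=cv2.cvtColor(c['image'],cv2.COLOR_RGB2HSV)
# bin
m=(hsv[...,0]>108)&(hsv[...,0]<130)&(hsv[...,1]>120);m[:,:380]=0
q=p[m]; q=q[q[:,2]>0.03]
print('bin x,y pct', np.percentile(q,[0.5,2,50,98,99.5],axis=0).round(3))
for zlo,zhi in[(0.03,.1),(.1,.2),(.2,.4)]:
    w=q[(q[:,2]>zlo)&(q[:,2]<zhi)]; 
    if len(w): print(zlo,w[w[:,1].argmax()].round(3),w[w[:,0].argmin()].round(3),len(w))
# pad blob
def blob(x0,x1,y0,y1,thr):
    k=np.zeros(m.shape,bool);k[y0:y1,x0:x1]=1
    k&=im.max(2)<thr
    v,u=np.nonzero(k);print('blob',len(u),u.mean(),v.mean(),p[k].mean(0).round(4), cv2.minAreaRect(np.c_[u,v].astype(np.float32)))
blob(350,382,170,186,70);blob(355,375,186,192,60)
# deck plane: white pixels
k=np.zeros(m.shape,bool);k[168:205,335:395]=1
k&=(im.min(2)>200);w=p[k];cen=np.median(w,0);U,S,V=np.linalg.svd(w-w.mean(0));print(len(w),cen,V[2],S)
# what is around on path and max heights
```

```text
bin x,y pct [[ 0.307 -0.555  0.032]
 [ 0.595 -0.549  0.038]
 [ 0.754 -0.527  0.205]
 [ 1.098 -0.129  0.311]
 [ 1.146 -0.003  1.099]]
0.03 [ 1.104 -0.121  0.098] [ 0.59  -0.158  0.095] 3763
0.1 [ 1.086 -0.122  0.101] [ 0.591 -0.157  0.157] 6633
0.2 [ 0.946 -0.125  0.296] [ 0.576 -0.44   0.225] 10919
blob 138 365.05797101449275 178.16666666666666 [ 0.5798 -0.0771  0.1019] ((365.03997802734375, 178.22000122070312), (20.5060977935791, 6.646804332733154), 8.13010311126709)
blob 38 364.13157894736844 189.39473684210526 [ 0.547  -0.0759  0.1159] ((364.51348876953125, 189.41891479492188), (11.343530654907227, 3.2879798412323), 9.462322235107422)
487 [ 0.56996468 -0.0713095   0.08798644] [-0.96490671  0.05507578 -0.25675221] [2.55818907 0.92995288 0.2938818 ]
```

```bash
cat >> h.py <<'E'
def state():
    o=bot.get_obs(); M=R.from_quat(o['tool_rot']).as_matrix()
    return o,M
def go(x,y,z,yaw=None,maxs=0.045,n=None):
    """print suggested rows; yaw = target yaw of tool x (deg)"""
    o,M=state(); cur=np.degrees(np.arctan2(M[1,0],M[0,0])); p=o['eef_pos']
    d=np.array([x,y,z])-p
    dy=0 if yaw is None else (yaw-cur)
    k=n or int(max(np.ceil(np.linalg.norm(d)/maxs),np.ceil(abs(dy)/8.5),1))
    rows=[]
    for i in range(k):
        a=np.radians(cur+dy*i/k); X=np.array([np.cos(a),np.sin(a),0]);Y=np.array([np.sin(a),-np.cos(a),0])
        s=d/k; rows.append([round(float(X@s),4),round(float(Y@s),4),round(float(-s[2]),4),round(-dy/k,2)])
    print('cur',p.round(4),'yaw',round(cur,2),'tilt',np.degrees(np.arccos(-M[2,2])).round(2),'j6',o['joint_pos'][5].round(3),'t',round(o['clock'],2),'F',o['ft_force'].round(2),'w',round(o['grip_width'],4)); print(k,'rows'); 
    for r in rows: print(r)
E
python3 -c "
from h import *
go(0.43,0.21,0.26,73)
"
```

```text
cur [0.1451 0.478  0.2416] yaw 73.11 tilt 0.09 j6 1.571 t 0.15 F [0.35 0.04 0.15] w 0.0853
9 rows
[-0.0193, 0.0389, -0.002, np.float64(0.01)]
[-0.0193, 0.0389, -0.002, np.float64(0.01)]
[-0.0193, 0.0389, -0.002, np.float64(0.01)]
[-0.0193, 0.0389, -0.002, np.float64(0.01)]
[-0.0193, 0.039, -0.002, np.float64(0.01)]
[-0.0193, 0.039, -0.002, np.float64(0.01)]
[-0.0192, 0.039, -0.002, np.float64(0.01)]
[-0.0192, 0.039, -0.002, np.float64(0.01)]
[-0.0192, 0.039, -0.002, np.float64(0.01)]
```

Emit:
send_rows --increments '[[[-0.02,0.042,-0.002,0],[-0.02,0.042,-0.002,0],[-0.02,0.042,-0.002,0],[-0.02,0.042,-0.002,0],[-0.02,0.042,-0.002,0],[-0.02,0.042,-0.002,0],[-0.02,0.042,-0.002,0],[-0.02,0.042,-0.002,0]]]' --hand 1

```text
clock: 0.95
eef_pos: [0.4258, 0.2236, 0.2552]
tool_rot: [0.799, 0.602, -0.002, 0.0]
ft_force: [-0.2, 0.7, 0.5]
grip_width: 0.0002
```

```bash
python3 -c "
from h import *
go(0.43,0.21,0.26,73)
shot('wrist','w1')
"
```

```text
cur [0.4258 0.2236 0.2552] yaw 74.0 tilt 0.26 j6 0.764 t 0.95 F [-0.22  0.67  0.48] w 0.0002
1 rows
[-0.0119, 0.0078, -0.0048, np.float64(1.0)]
```

View pics/w1.png

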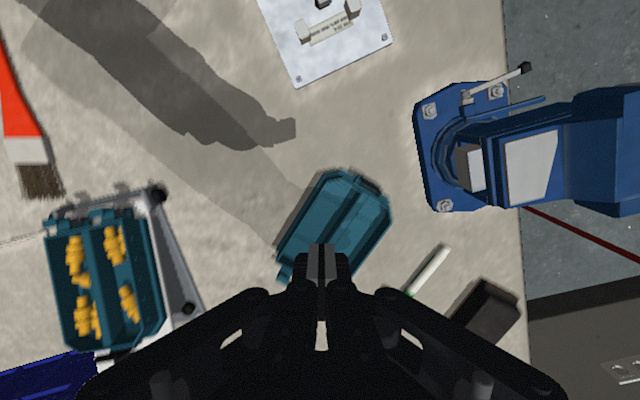

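```bash
python3 -c "
from h import *
go(0.575,-0.055,0.16,82,n=8)
"
```

```text
cur [0.431  0.219  0.2553] yaw 73.57 tilt 0.41 j6 0.761 t 1.0 F [ 4.44 -1.38  0.75] w -0.0001
8 rows
[-0.0278, 0.0269, 0.0119, np.float64(-1.05)]
[-0.0282, 0.0264, 0.0119, np.float64(-1.05)]
[-0.0287, 0.0259, 0.0119, np.float64(-1.05)]
[-0.0292, 0.0254, 0.0119, np.float64(-1.05)]
[-0.0297, 0.0248, 0.0119, np.float64(-1.05)]
[-0.0301, 0.0243, 0.0119, np.float64(-1.05)]
[-0.0306, 0.0237, 0.0119, np.float64(-1.05)]
[-0.031, 0.0232, 0.0119, np.float64(-1.05)]
```

Emit:
send_rows --increments '[[[-0.031,0.029,0.01,-1.1],[-0.032,0.029,0.012,-1.1],[-0.033,0.028,0.014,-1.1],[-0.034,0.028,0.014,-1.1],[-0.035,0.027,0.014,-1.1],[-0.034,0.025,0.014,-1.1],[-0.028,0.02,0.012,-1.1],[-0.008,0.006,0.005,0]]]'

```text
clock: 1.8
eef_pos: [0.5705, -0.0624, 0.1574]
tool_rot: [0.758, 0.653, -0.001, 0.002]
ft_force: [-1.1, -0.3, 0.6]
grip_width: -0.0001
```

```bash
python3 -c "
from h import *
go(0.577,-0.055,0.115,82,n=8)
shot('top','t1');shot('scene','s1')
im=cv2.imread('pics/t1.png')[140:290,290:430]
cv2.imwrite('pics/t1c.png',cv2.resize(im,None,fx=4,fy=4,interpolation=3))
"
```

```text
cur [ 0.5705 -0.0624  0.1574] yaw 81.47 tilt 0.25 j6 0.042 t 1.8 F [-1.09 -0.27  0.58] w -0.0001
8 rows
[0.001, 0.0007, 0.0053, np.float64(-0.07)]
[0.001, 0.0007, 0.0053, np.float64(-0.07)]
[0.001, 0.0007, 0.0053, np.float64(-0.07)]
[0.001, 0.0007, 0.0053, np.float64(-0.07)]
[0.001, 0.0007, 0.0053, np.float64(-0.07)]
[0.001, 0.0007, 0.0053, np.float64(-0.07)]
[0.001, 0.0007, 0.0053, np.float64(-0.07)]
[0.001, 0.0007, 0.0053, np.float64(-0.07)]
```

View pics/t1c.png

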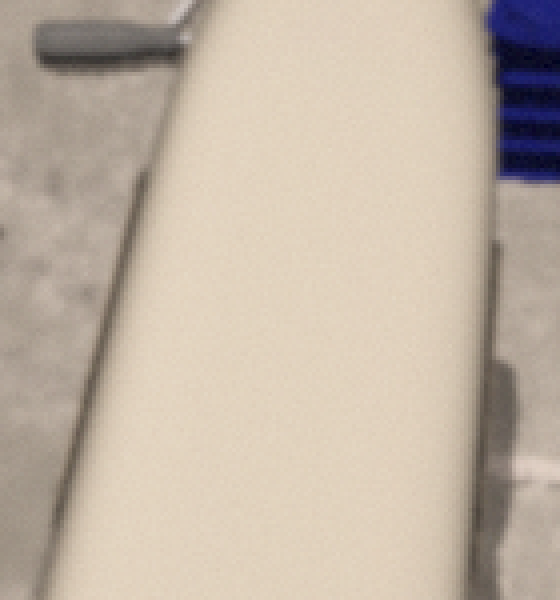

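View pics/s1.png

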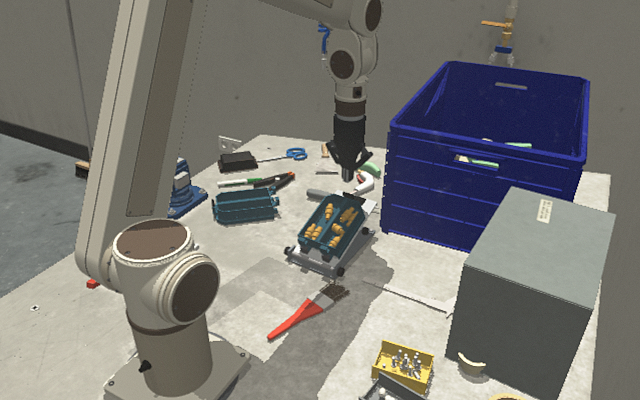

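Emit:
send_rows --increments '[[[0.005,0.003,0.012,0],[0.003,0.002,0.012,0],[0,0,0.01,0],[0,0,0.008,0],[0,0.001,0.006,0],[0,0.001,0.006,0],[0,0.001,0.006,0],[0,0.001,0.006,0]]]'

```text
clock: 2.7
eef_pos: [0.5817, -0.0467, 0.0912]
tool_rot: [0.755, 0.656, 0.002, 0.004]
ft_force: [-1.6, -0.3, 4.8]
grip_width: -0.0
```

```bash
python3 -c "
from h import *
go(0.58,-0.055,0.04,82,n=8)
shot('wrist','w2')
"
```

```text
cur [ 0.5817 -0.0467  0.0912] yaw 82.02 tilt 0.47 j6 0.06 t 2.7 F [-1.57 -0.28  4.76] w -0.0
8 rows
[-0.0011, -0.0001, 0.0064, np.float64(0.0)]
[-0.0011, -0.0001, 0.0064, np.float64(0.0)]
[-0.0011, -0.0001, 0.0064, np.float64(0.0)]
[-0.0011, -0.0001, 0.0064, np.float64(0.0)]
[-0.0011, -0.0001, 0.0064, np.float64(0.0)]
[-0.0011, -0.0001, 0.0064, np.float64(0.0)]
[-0.0011, -0.0001, 0.0064, np.float64(0.0)]
[-0.0011, -0.0001, 0.0064, np.float64(0.0)]
```

View pics/w2.png

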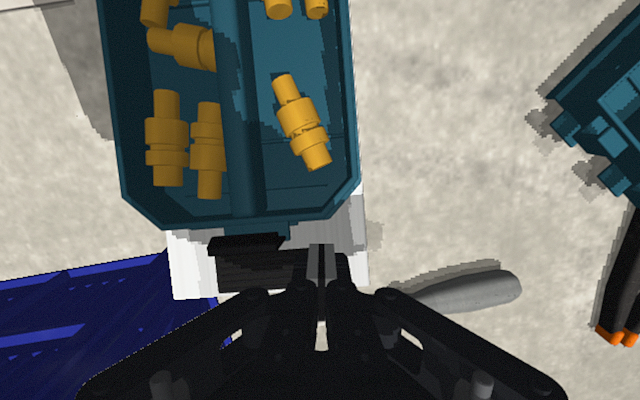

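Emit:
send_rows --increments '[[[-0.003,0,0.006,0],[-0.003,0,0.008,0],[-0.002,0,0.01,0],[0,0,0.01,0],[0,0,0.01,0],[0,0,0.01,0],[0,0,0.01,0],[0,0,0.008,0]]]'

```text
clock: 3.55
eef_pos: [0.589, -0.0515, 0.0393]
tool_rot: [0.754, 0.657, 0.013, 0.008]
ft_force: [-24.2, 3.1, 61.2]
grip_width: 0.0001
```

```bash
python3 -c "
from h import *
go(0.58,-0.055,0.04,82,n=8)
"
```

```text
cur [ 0.589  -0.0515  0.0393] yaw 82.14 tilt 1.76 j6 0.046 t 3.55 F [-24.18   3.1   61.19] w 0.0001
8 rows
[-0.0006, -0.0011, -0.0001, np.float64(0.02)]
[-0.0006, -0.0011, -0.0001, np.float64(0.02)]
[-0.0006, -0.0011, -0.0001, np.float64(0.02)]
[-0.0006, -0.0011, -0.0001, np.float64(0.02)]
[-0.0006, -0.0011, -0.0001, np.float64(0.02)]
[-0.0006, -0.0011, -0.0001, np.float64(0.02)]
[-0.0006, -0.0011, -0.0001, np.float64(0.02)]
[-0.0006, -0.0011, -0.0001, np.float64(0.02)]
```

Emit:
send_rows --increments '[[[0,0,-0.005,0],[0,0,-0.015,0],[0,0,-0.035,0],[0,-0.004,-0.045,0],[0,-0.004,-0.04,0],[0,-0.004,-0.03,0],[0,0,-0.01,0],[0,0,0,0]]]'

```text
clock: 4.35
eef_pos: [0.5696, -0.0515, 0.2286]
tool_rot: [0.754, 0.656, 0.014, 0.008]
ft_force: [-0.2, -0.0, 1.3]
grip_width: 0.0002
```

```bash
python3 -c "
from h import *
shot('wrist','w3')
go(0.58,-0.055,0.2,82,n=8)
"
```

```text
cur [ 0.5693 -0.0515  0.2277] yaw 82.04 tilt 1.82 j6 0.044 t 4.4 F [-0.06 -0.79  0.11] w 0.0001
8 rows
[-0.0002, 0.0014, 0.0035, np.float64(0.01)]
[-0.0002, 0.0014, 0.0035, np.float64(0.01)]
[-0.0002, 0.0014, 0.0035, np.float64(0.01)]
[-0.0002, 0.0014, 0.0035, np.float64(0.01)]
[-0.0002, 0.0014, 0.0035, np.float64(0.01)]
[-0.0002, 0.0014, 0.0035, np.float64(0.01)]
[-0.0002, 0.0014, 0.0035, np.float64(0.01)]
[-0.0002, 0.0014, 0.0035, np.float64(0.01)]
```

View pics/w3.png

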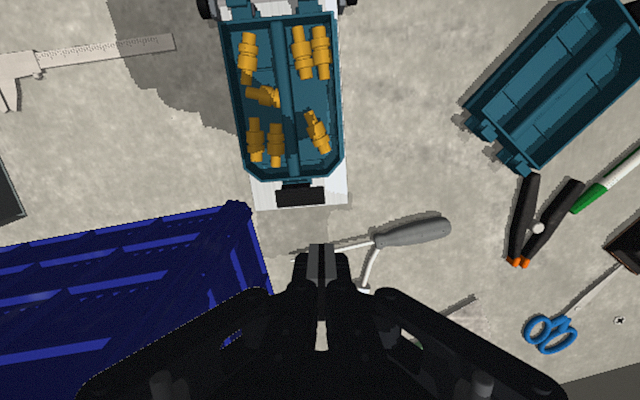

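Run:
```python
from h import *
c=load('w3');p=pts(c)
print(R.from_quat(c['rotation']).as_matrix().round(3).tolist(),c['eye'])
sub=p[20:200,215:350]
# bench noise
print('bench',p[220:240,400:420].reshape(-1,3).std(0),p[180:195,380:440,2].mean(), 'pad',p[190:200,290:315,2].mean(),'deck',p[198:206,325:340,2].mean(),p[180:200,260:270,2].mean())
z=p[...,2]; v=np.clip((z-0.0)/0.09,0,1)*255
cv2.imwrite('pics/w3z.png',cv2.resize(v[0:220,180:660].astype(np.uint8),None,fx=1.7,fy=2.5,interpolation=0))
cv2.imwrite('pics/w3c.png',cv2.resize(c['image'][0:220,190:370,::-1],None,fx=2.7,fy=2.7,interpolation=2))
```

```text
[[0.138, 0.931, 0.338], [0.99, -0.133, -0.037], [0.011, 0.34, -0.94]] [ 0.48762663 -0.04225185  0.35807442]
bench [0.01317511 0.01002371 0.02581363] 0.002723250583393603 pad 0.038074940433506455 deck 0.024665771366869205 0.033870192364133425
```

View pics/w3z.png

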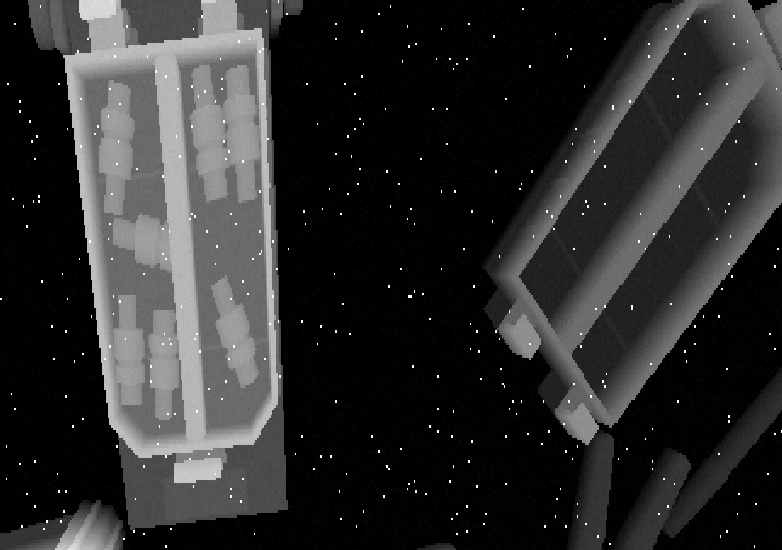

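View pics/w3c.png

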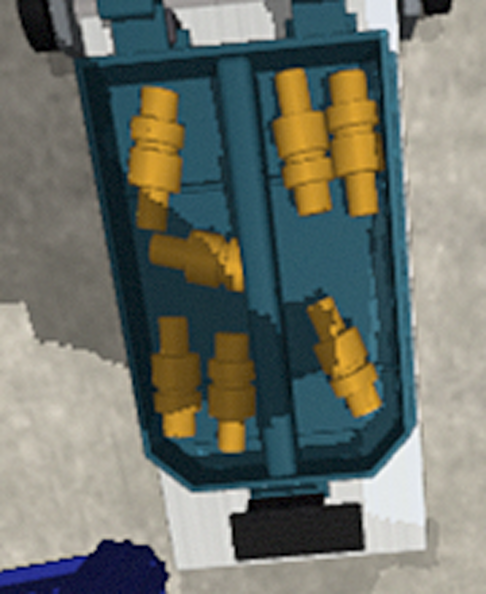

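```bash
cat >> h.py <<'E'
def tray(c,cx,cy,yaw0,zlo,zhi,verbose=True):
    """fit tray rim: points in z band near (cx,cy). returns centre xy, yaw(deg) of +x axis"""
    q=dict(c); z=cv2.medianBlur(c['range_z'].astype(np.float32),3); q['range_z']=z; p=pts(q)
    m=(p[...,2]>zlo)&(p[...,2]<zhi)&(np.hypot(p[...,0]-cx,p[...,1]-cy)<0.14)&(z>0)
    w=p[m]; yaw=np.radians(yaw0); o=np.array([cx,cy])
    for it in range(6):
        ex=np.array([np.cos(yaw),np.sin(yaw)]);ey=np.array([-ex[1],ex[0]])
        x=(w[:,:2]-o)@ex; y=(w[:,:2]-o)@ey
        bins=np.arange(-0.06,0.05,0.005); L=[];H=[];Wb=[];xs=[]
        for b in bins:
            k=(x>=b)&(x<b+0.005); yy=y[k&(abs(y)<0.062)]
            if len(yy)<6: continue
            L.append(np.percentile(yy,2));H.append(np.percentile(yy,98));xs.append(b+.0025)
            ww=yy[abs(yy)<0.015]; Wb.append((np.percentile(ww,5)+np.percentile(ww,95))/2 if len(ww)>3 else np.nan)
        L,H,Wb,xs=map(np.array,(L,H,Wb,xs))
        s=np.mean([np.polyfit(xs,L,1)[0],np.polyfit(xs,H,1)[0]])
        yaw+=np.arctan(s); c0=(np.median(L)+np.median(H))/2
        k=(abs(y)<0.05)
        E0=[];E1=[]
        for b in np.arange(-0.018,0.018,0.004)[[0,1,-2,-1]] if False else np.r_[np.arange(-.048,-.01,.004),np.arange(.01,.048,.004)]:
            kk=(y>=b)&(y<b+.004)
            xx=x[kk&(abs(x)<0.082)]
            if len(xx)>4 :
                lo=np.percentile(xx,3);hi=np.percentile(xx,97)
                if abs(b+.002)<0.018 or abs(b+.002)>0.041: E0.append(lo)
                if 0.018<abs(b+.002)<0.034: E1.append(hi)
        e0,e1=np.median(E0),np.median(E1)
        o=o+c0*ey+(e0+e1)/2*ex
    if verbose: print('n',len(w),'c',o.round(4),'yaw',np.degrees(yaw).round(2),'halfwid',((np.median(H)-np.median(L))/2).round(4),'len/2',((e1-e0)/2).round(4),'web y',np.nanmedian(Wb).round(4),'zmed',np.median(w[:,2]).round(4),'slopes',np.polyfit(xs,L,1)[0].round(3),np.polyfit(xs,H,1)[0].round(3))
    return o,np.degrees(yaw)
E
python3 - <<'E'
from h import *
c=load('w3');p=pts(c)
md=lambda a,b,d,e: np.median(p[a:b,d:e,2]).round(4)
print('bench',md(220,240,400,420),md(140,160,380,420),'pad',md(190,200,290,315),'deck',md(190,200,330,340),md(193,203,262,270),'lowweb',md(60,100,274,284))
tray(c,0.475,-0.07,-9,0.058,0.075)
tray(c,0.508,0.218,120,0.034,0.046)
E
```

```text
bench 0.0243 0.0002 pad 0.0301 deck 0.0267 0.0264 lowweb 0.0637
n 5240 c [ 0.4446 -0.0766] yaw 51.1 halfwid 0.0334 len/2 0.0447 web y 0.0017 zmed 0.0645 slopes -0.231 0.335
n 4834 c [0.5363 0.1933] yaw 85.47 halfwid 0.0374 len/2 0.0597 web y -0.0063 zmed 0.0385 slopes -0.099 0.248
```

```bash
cat >> h.py <<'E'
def raster(c,x0,x1,y0,y1,s=2):
    """top-down height image; col = (y1-y)*s*1000, row=(x1-x)*1000*s"""
    q=dict(c); q['range_z']=cv2.medianBlur(c['range_z'].astype(np.float32),3); p=pts(q)
    H=np.zeros((int((x1-x0)*1000*s)+1,int((y1-y0)*1000*s)+1),np.float32)
    w=p[q['range_z']>0]; w=w[(w[:,0]>x0)&(w[:,0]<x1)&(w[:,1]>y0)&(w[:,1]<y1)]
    r=((x1-w[:,0])*1000*s).astype(int);cc=((y1-w[:,1])*1000*s).astype(int)
    np.maximum.at(H,(r,cc),w[:,2]); return H
E
python3 - <<'E'
from h import *
c=load('w3')
H=raster(c,0.33,0.63,-0.17,0.33,1.5)
k=cv2.morphologyEx(H,cv2.MORPH_CLOSE,np.ones((3,3)))
cv2.imwrite('pics/r.png',cv2.applyColorMap(np.clip(k/0.09*255,0,255).astype(np.uint8),cv2.COLORMAP_JET))
E
```

```text
(no output)
```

View pics/r.png

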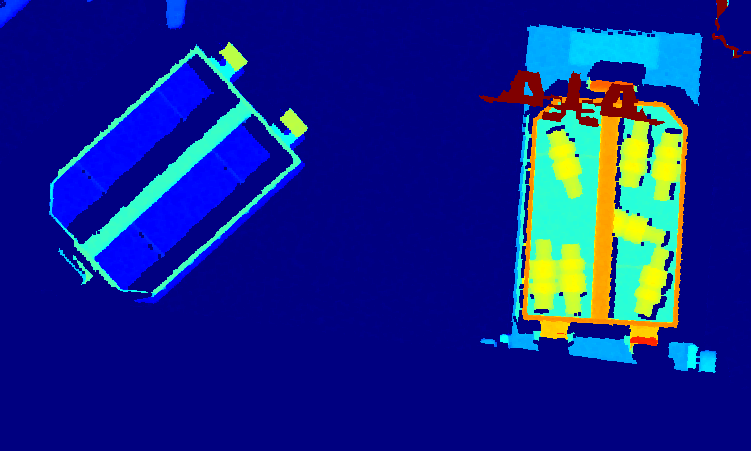

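Run:
```python
from h import *
c=load('w3')
for z in [(0.062,0.0695),(0.063,0.068)]: tray(c,0.488,-0.074,-4,*z)
for z in [(0.035,0.043),(0.037,0.042)]: tray(c,0.515,0.213,133,*z)
```

```text
n 4106 c [ 0.4888 -0.0738] yaw -3.09 halfwid 0.0515 len/2 0.0745 web y 0.0002 zmed 0.0649 slopes -0.0 0.0
n 3779 c [ 0.4888 -0.0738] yaw -3.09 halfwid 0.0515 len/2 0.0745 web y 0.0001 zmed 0.065 slopes -0.0 0.0
n 4377 c [0.5111 0.2183] yaw 132.43 halfwid 0.0517 len/2 0.0738 web y 0.0003 zmed 0.0386 slopes 0.0 -0.0
n 3545 c [0.543  0.1968] yaw 79.1 halfwid 0.041 len/2 0.0377 web y 0.0064 zmed 0.0389 slopes -0.856 -0.094
```

```bash
python3 -c "
from h import *
go(0.511,0.218,0.15,222.4,n=17)
"
```

```text
cur [ 0.5693 -0.0515  0.2277] yaw 82.04 tilt 1.82 j6 0.044 t 4.4 F [-0.06 -0.79  0.11] w 0.0001
17 rows
[0.0152, -0.0056, 0.0046, np.float64(-8.26)]
[0.0159, -0.0033, 0.0046, np.float64(-8.26)]
[0.0162, -0.001, 0.0046, np.float64(-8.26)]
[0.0162, 0.0013, 0.0046, np.float64(-8.26)]
[0.0158, 0.0036, 0.0046, np.float64(-8.26)]
[0.0151, 0.0058, 0.0046, np.float64(-8.26)]
[0.0141, 0.008, 0.0046, np.float64(-8.26)]
[0.0128, 0.0099, 0.0046, np.float64(-8.26)]
[0.0113, 0.0116, 0.0046, np.float64(-8.26)]
[0.0095, 0.0131, 0.0046, np.float64(-8.26)]
[0.0075, 0.0144, 0.0046, np.float64(-8.26)]
[0.0054, 0.0153, 0.0046, np.float64(-8.26)]
[0.0031, 0.0159, 0.0046, np.float64(-8.26)]
[0.0008, 0.0162, 0.0046, np.float64(-8.26)]
[-0.0015, 0.0161, 0.0046, np.float64(-8.26)]
[-0.0038, 0.0158, 0.0046, np.float64(-8.26)]
[-0.0061, 0.015, 0.0046, np.float64(-8.26)]
```

Emit:
send_rows --increments '[[[0.015,-0.006,0.002,-8.4],[0.016,-0.003,0.002,-8.4],[0.016,-0.001,0.002,-8.4],[0.016,0.001,0.002,-8.4],[0.016,0.004,0.002,-8.4],[0.015,0.006,0.002,-8.4],[0.014,0.008,0.002,-8.4],[0.013,0.01,0.002,-8.4]]]' --hand 0

```text
clock: 5.2
eef_pos: [0.5308, 0.0762, 0.1889]
tool_rot: [0.252, 0.968, 0.002, -0.002]
ft_force: [-0.7, 0.2, -0.5]
grip_width: 0.0426
```

Emit:
send_rows --increments '[[[0.011,0.012,0.006,-8.4],[0.01,0.013,0.006,-8.4],[0.008,0.014,0.006,-8.4],[0.005,0.015,0.006,-8.4],[0.003,0.016,0.006,-8.4],[0.001,0.016,0.006,-8.4],[-0.002,0.016,0.006,-8.4],[0,0,0,0]]]'

```text
clock: 6.0
eef_pos: [0.4857, 0.1875, 0.1226]
tool_rot: [-0.268, 0.963, 0.002, -0.02]
ft_force: [-0.3, -0.3, 0.1]
grip_width: 0.0427
```

```bash
python3 -c "
from h import *
go(0.511,0.218,0.15,222.4)
shot('wrist','w4')
"
```

```text
cur [0.4857 0.1875 0.1226] yaw -148.88 tilt 2.3 j6 -1.75 t 6.0 F [-0.3  -0.3   0.14] w 0.0427
44 rows
[-0.0009, 0.0003, -0.0006, np.float64(-8.44)]
[-0.0009, 0.0002, -0.0006, np.float64(-8.44)]
[-0.0009, 0.0, -0.0006, np.float64(-8.44)]
[-0.0009, -0.0001, -0.0006, np.float64(-8.44)]
[-0.0009, -0.0002, -0.0006, np.float64(-8.44)]
[-0.0008, -0.0004, -0.0006, np.float64(-8.44)]
[-0.0008, -0.0005, -0.0006, np.float64(-8.44)]
[-0.0007, -0.0006, -0.0006, np.float64(-8.44)]
[-0.0006, -0.0007, -0.0006, np.float64(-8.44)]
[-0.0005, -0.0008, -0.0006, np.float64(-8.44)]
[-0.0004, -0.0008, -0.0006, np.float64(-8.44)]
[-0.0003, -0.0009, -0.0006, np.float64(-8.44)]
[-0.0001, -0.0009, -0.0006, np.float64(-8.44)]
[0.0, -0.0009, -0.0006, np.float64(-8.44)]
[0.0001, -0.0009, -0.0006, np.float64(-8.44)]
[0.0003, -0.0009, -0.0006, np.float64(-8.44)]
[0.0004, -0.0008, -0.0006, np.float64(-8.44)]
[0.0005, -0.0007, -0.0006, np.float64(-8.44)]
[0.0006, -0.0007, -0.0006, np.float64(-8.44)]
[0.0007, -0.0006, -0.0006, np.float64(-8.44)]
[0.0008, -0.0005, -0.0006, np.float64(-8.44)]
[0.0008, -0.0003, -0.0006, n
[... 315 characters left out ...]
 np.float64(-8.44)]
[0.0006, 0.0006, -0.0006, np.float64(-8.44)]
[0.0005, 0.0007, -0.0006, np.float64(-8.44)]
[0.0004, 0.0008, -0.0006, np.float64(-8.44)]
[0.0003, 0.0009, -0.0006, np.float64(-8.44)]
[0.0002, 0.0009, -0.0006, np.float64(-8.44)]
[0.0, 0.0009, -0.0006, np.float64(-8.44)]
[-0.0001, 0.0009, -0.0006, np.float64(-8.44)]
[-0.0002, 0.0009, -0.0006, np.float64(-8.44)]
[-0.0004, 0.0008, -0.0006, np.float64(-8.44)]
[-0.0005, 0.0008, -0.0006, np.float64(-8.44)]
[-0.0006, 0.0007, -0.0006, np.float64(-8.44)]
[-0.0007, 0.0006, -0.0006, np.float64(-8.44)]
[-0.0008, 0.0005, -0.0006, np.float64(-8.44)]
[-0.0008, 0.0004, -0.0006, np.float64(-8.44)]
[-0.0009, 0.0003, -0.0006, np.float64(-8.44)]
```

View pics/w4.png

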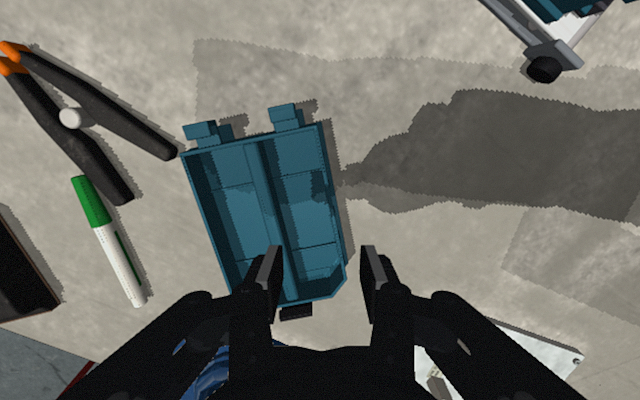

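```bash
sed -i "s/(yaw-cur)$/((yaw-cur+180)%360-180)/; s/for r in rows: print(r)/rows=[list(map(float,r)) for r in rows]; print(rows[0],rows[k\/\/2],rows[-1],'zaxis',(M[:,2]*57.3).round(2))/" h.py; python3 -c "
from h import *
c=load('w4')
tray(c,0.511,0.218,132.4,0.035,0.043)
go(0.511,0.218,0.10,222.4,n=4)
"
```

```text
n 5036 c [0.5503 0.1649] yaw 110.76 halfwid 0.0501 len/2 0.0041 web y 0.0041 zmed 0.0388 slopes -0.498 0.26
cur [0.4859 0.1866 0.1228] yaw -149.06 tilt 2.3 j6 -1.748 t 6.05 F [ 0.35 -0.92 -1.57] w 0.0426
4 rows
[-0.0094, 0.0035, 0.0057, -2.86] [-0.0097, 0.0025, 0.0057, -2.86] [-0.0098, 0.0021, 0.0057, -2.86] zaxis [ -2.27  -0.4  -57.25]
```

```bash
cat >> h.py <<'E'
def web(c,cx,cy,yaw,zlo,zhi,xr=(-0.068,0.02)):
    q=dict(c); q['range_z']=cv2.medianBlur(c['range_z'].astype(np.float32),3); w=pts(q).reshape(-1,3)
    w=w[(w[:,2]>zlo)&(w[:,2]<zhi)]
    for it in range(3):
        a=np.radians(yaw);ex=np.array([np.cos(a),np.sin(a)]);ey=np.array([-ex[1],ex[0]])
        d=w[:,:2]-[cx,cy];x=d@ex;y=d@ey
        k=(x>xr[0])&(x<xr[1])&(abs(y)<0.013); s,b=np.polyfit(x[k],y[k],1)
        yaw+=np.degrees(np.arctan(s)); cx,cy=np.array([cx,cy])+b*ey
    e=x[(abs(y)<0.018)&(abs(x+.075)<0.012)]; print('n',k.sum(),'pt',round(cx,4),round(cy,4),'yaw',round(yaw,2),'tongue-end edge x',np.percentile(e,[1,3,50]).round(4) if len(e) else None,'z',np.median(w[k[:len(w)],2]).round(4))
E
python3 -c "
from h import *
c=load('w4')
web(c,0.511,0.218,132.4,0.034,0.043)
c=load('w3')
web(c,0.511,0.218,132.4,0.034,0.043,(-.068,.068))
web(c,0.4888,-.0738,-3,0.06,0.068,(-.068,.045))
"
```

```text
n 1595 pt 0.5102 0.2173 yaw 132.63 tongue-end edge x [-0.0732 -0.0732 -0.0707] z 0.0383
n 1754 pt 0.5104 0.2175 yaw 132.5 tongue-end edge x [-0.0738 -0.0737 -0.0719] z 0.0384
n 1589 pt 0.4888 -0.0735 yaw -3.07 tongue-end edge x [-0.0748 -0.0746 -0.0719] z 0.0643
```

Emit:
send_rows --increments '[[[-0.009,0.004,0.002,-2.8],[-0.011,0.003,0.006,-2.8],[-0.011,0.002,0.006,-2.8],[-0.008,0.002,0.006,-0.5],[0,0,0,0],[0,0,0,0],[0,0,0,0],[0,0,0,0]]]'

```text
clock: 6.85
eef_pos: [0.5097, 0.2123, 0.0956]
tool_rot: [-0.333, 0.943, 0.002, -0.025]
ft_force: [0.3, -0.4, -0.4]
grip_width: 0.043
```

```bash
python3 -c "
from h import *
go(0.510,0.218,0.075,222.6,n=4)
"
```

```text
cur [0.5097 0.2123 0.0956] yaw -141.07 tilt 2.89 j6 -1.859 t 6.85 F [ 0.25 -0.4  -0.45] w 0.043
4 rows
[-0.001, 0.0011, 0.0051, -0.92] [-0.001, 0.001, 0.0051, -0.92] [-0.001, 0.001, 0.0051, -0.92] zaxis [ -2.79  -0.76 -57.23]
```

Emit:
send_rows --increments '[[[-0.002,0.002,0.004,-1.5],[-0.002,0.002,0.008,-1.5],[-0.001,0.001,0.01,-1],[0,0,0.01,0],[0,0,0.01,0],[0,0,0.01,0],[0,0,0.005,0],[0,0,0,0]]]'

```text
clock: 7.65
eef_pos: [0.5062, 0.2186, 0.033]
tool_rot: [-0.368, 0.929, 0.003, -0.026]
ft_force: [-0.4, 0.3, 0.7]
grip_width: 0.0428
```

```bash
python3 -c "
from h import *
go(0.510,0.218,0.027,222.6,n=4)
shot('wrist','w5');shot('scene','s5')
im=cv2.imread('pics/s5.png')[120:280,150:350]
cv2.imwrite('pics/s5c.png',cv2.resize(im,None,fx=3,fy=3,interpolation=3))
"
```

```text
cur [0.5062 0.2186 0.033 ] yaw -136.75 tilt 2.97 j6 -1.921 t 7.65 F [-0.37  0.31  0.72] w 0.0428
4 rows
[-0.0006, -0.0008, 0.0015, 0.16] [-0.0006, -0.0008, 0.0015, 0.16] [-0.0006, -0.0008, 0.0015, 0.16] zaxis [ -2.86  -0.8  -57.22]
```

View pics/w5.png

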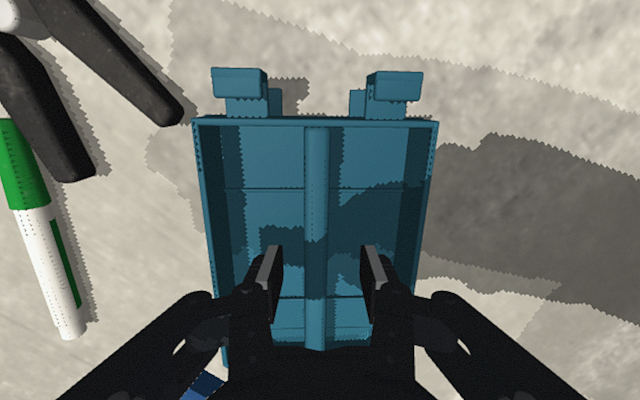

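View pics/s5c.png

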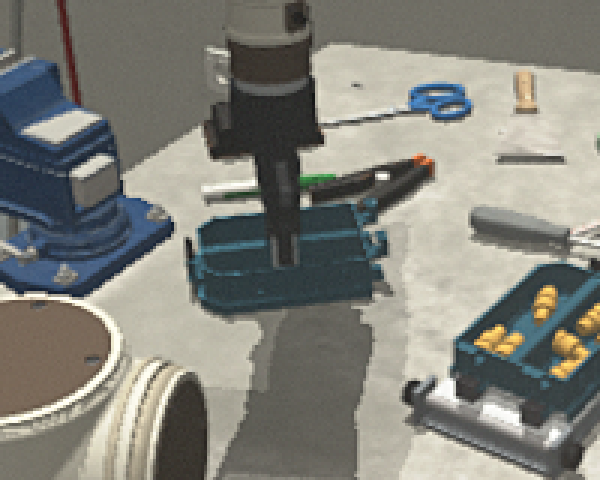

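Emit:
send_rows --increments '[[[0,-0.002,0.008,0],[0,-0.002,0.006,0],[0,0,0.005,0],[0,0,0.006,0],[0,0,0.006,0],[0,0,0.006,0],[0,0,0.006,0],[0,0,0.006,0]]]'

```text
clock: 8.55
eef_pos: [0.5104, 0.2167, 0.0203]
tool_rot: [-0.369, 0.929, 0.005, -0.015]
ft_force: [-13.7, -6.7, 37.8]
grip_width: 0.0427
```

```bash
python3 -c "
from h import *
go(0.510,0.218,0.027,222.6,n=4)
"
```

```text
cur [0.5104 0.2167 0.0203] yaw -136.71 tilt 1.8 j6 -1.931 t 8.55 F [-13.7   -6.74  37.77] w 0.0427
4 rows
[-0.0002, 0.0003, -0.0017, 0.17] [-0.0002, 0.0003, -0.0017, 0.17] [-0.0002, 0.0003, -0.0017, 0.17] zaxis [-1.800e+00 -4.000e-02 -5.727e+01]
```

Emit:
send_rows --increments '[[[0,0,0.007,0],[0,0,0.007,0],[0,0,0.007,0],[0,0,0.007,0],[0,0,0.007,0],[0,0,0.007,0],[0,0,0.004,0],[0,0,-0.003,0]]]'

```text
clock: 9.35
eef_pos: [0.5105, 0.2164, 0.0245]
tool_rot: [-0.369, 0.929, 0.008, -0.002]
ft_force: [0.7, -0.7, -0.1]
grip_width: 0.0423
```

```bash
python3 -c "
from h import *
go(0.510,0.218,0.027,222.6,n=4)
"
```

```text
cur [0.5105 0.2164 0.0245] yaw -136.72 tilt 0.9 j6 -1.933 t 9.35 F [ 0.69 -0.75 -0.07] w 0.0423
4 rows
[-0.0002, 0.0004, -0.0006, 0.17] [-0.0002, 0.0004, -0.0006, 0.17] [-0.0002, 0.0004, -0.0006, 0.17] zaxis [ -0.54   0.71 -57.29]
```

Emit:
send_rows --increments '[[[0,0.001,-0.004,0.5],[0,0,0,0],[0,0,0,0],[0,0,0,0],[0,0,0,0],[0,0,0,0],[0,0,0,0],[0,0,0,0]]]' --hand 1

```text
clock: 10.15
eef_pos: [0.5112, 0.2173, 0.0297]
tool_rot: [-0.364, 0.931, 0.008, -0.002]
ft_force: [-1.4, -0.4, 6.4]
grip_width: 0.0104
```

```bash
python3 -c "
from h import *
go(0.510,0.218,0.15,222.6,n=4)
"
```

```text
cur [0.5112 0.2173 0.0297] yaw -137.29 tilt 0.88 j6 -1.922 t 10.15 F [-1.41 -0.44  6.39] w 0.0104
4 rows
[0.0001, 0.0003, -0.0301, 0.03] [0.0001, 0.0003, -0.0301, 0.03] [0.0001, 0.0003, -0.0301, 0.03] zaxis [ -0.49   0.73 -57.29]
```

Emit:
send_rows --increments '[[[0,0,-0.01,0],[0,0,-0.015,0],[0,0,-0.02,0],[0,0,-0.025,0],[0,0,-0.025,0],[0,0,-0.015,0],[0,0,0,0],[0,0,0,0]]]'

```text
clock: 10.95
eef_pos: [0.5089, 0.2142, 0.1371]
tool_rot: [-0.364, 0.931, 0.007, -0.009]
ft_force: [0.0, -0.6, -2.5]
grip_width: 0.0104
```

```bash
python3 -c "
from h import *
shot('wrist','w6');shot('scene','s6')
go(0.35,-0.06,0.16,86.9,n=20)
im=cv2.imread('pics/s6.png')[100:260,150:350]
cv2.imwrite('pics/s6c.png',cv2.resize(im,None,fx=3,fy=3,interpolation=3))
"
```

```text
cur [0.5086 0.2142 0.1366] yaw -137.28 tilt 1.39 j6 -1.926 t 11.05 F [ 0.37 -0.12 -2.07] w 0.0107
20 rows
[0.0151, -0.0047, -0.0012, 6.79] [0.0013, -0.0158, -0.0012, 6.79] [-0.0132, -0.0088, -0.0012, 6.79] zaxis [ -1.35   0.34 -57.28]
```

View pics/w6.png

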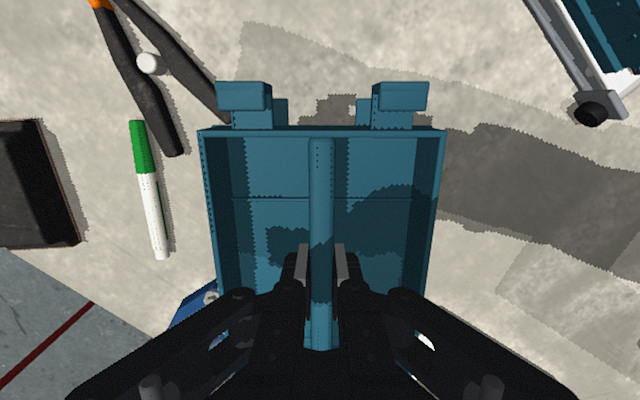

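View pics/s6c.png

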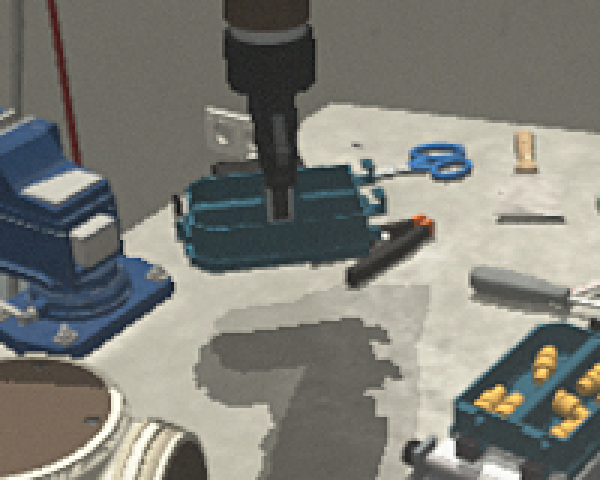

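```bash
python3 -c "
from h import *
o,M=state();p=o['eef_pos'];cur=-137.28;t=np.array([0.323,-0.065,0.15]);n=20
for i in range(n):
    a=np.radians(cur-6.8*i);X=np.array([np.cos(a),np.sin(a),0]);Y=np.array([np.sin(a),-np.cos(a),0]);s=(t-p)/n
    print([round(float(X@s),3),round(float(Y@s),3),round(-s[2],4)])
"
```

```text
[0.016, -0.004, np.float64(-0.0007)]
[0.016, -0.006, np.float64(-0.0007)]
[0.015, -0.008, np.float64(-0.0007)]
[0.014, -0.009, np.float64(-0.0007)]
[0.013, -0.011, np.float64(-0.0007)]
[0.011, -0.012, np.float64(-0.0007)]
[0.01, -0.014, np.float64(-0.0007)]
[0.008, -0.015, np.float64(-0.0007)]
[0.006, -0.016, np.float64(-0.0007)]
[0.004, -0.016, np.float64(-0.0007)]
[0.002, -0.017, np.float64(-0.0007)]
[0.0, -0.017, np.float64(-0.0007)]
[-0.002, -0.017, np.float64(-0.0007)]
[-0.004, -0.016, np.float64(-0.0007)]
[-0.005, -0.016, np.float64(-0.0007)]
[-0.007, -0.015, np.float64(-0.0007)]
[-0.009, -0.014, np.float64(-0.0007)]
[-0.011, -0.013, np.float64(-0.0007)]
[-0.012, -0.012, np.float64(-0.0007)]
[-0.013, -0.01, np.float64(-0.0007)]
```

Emit:
send_rows --increments '[[[0.016,-0.004,-0.003,6],[0.016,-0.006,-0.003,6.8],[0.015,-0.008,-0.003,6.8],[0.014,-0.009,-0.002,6.8],[0.013,-0.011,-0.002,6.8],[0.011,-0.012,-0.002,6.8],[0.01,-0.014,-0.002,6.8],[0.008,-0.015,-0.002,6.8]]]'

```text
clock: 11.85
eef_pos: [0.4258, 0.0979, 0.1467]
tool_rot: [0.112, 0.993, -0.002, -0.021]
ft_force: [-0.4, -0.5, -1.6]
grip_width: 0.0105
```

Emit:
send_rows --increments '[[[0.006,-0.016,-0.002,6.8],[0.004,-0.016,-0.002,6.8],[0.002,-0.017,-0.001,6.8],[0,-0.017,-0.001,6.8],[-0.002,-0.017,-0.001,6.8],[-0.004,-0.016,-0.001,6.8],[-0.005,-0.016,-0.001,6.8],[-0.007,-0.015,-0.001,6.8]]]'

```text
clock: 12.65
eef_pos: [0.3391, -0.0172, 0.1528]
tool_rot: [0.57, 0.821, -0.018, -0.025]
ft_force: [0.0, -0.5, -2.6]
grip_width: 0.0103
```

```bash
python3 -c "
from h import *
go(0.323,-0.065,0.15,86.9,n=6)
shot('wrist','w7');shot('scene','s7')
"
```

```text
cur [ 0.3391 -0.0172  0.1528] yaw 110.43 tilt 3.51 j6 -0.404 t 12.65 F [ 0.02 -0.48 -2.58] w 0.0103
6 rows
[-0.0065, -0.0053, 0.0005, 3.92] [-0.0075, -0.0039, 0.0005, 3.92] [-0.0079, -0.0028, 0.0005, 3.92] zaxis [ -3.5   -0.11 -57.19]
```

View pics/s7.png

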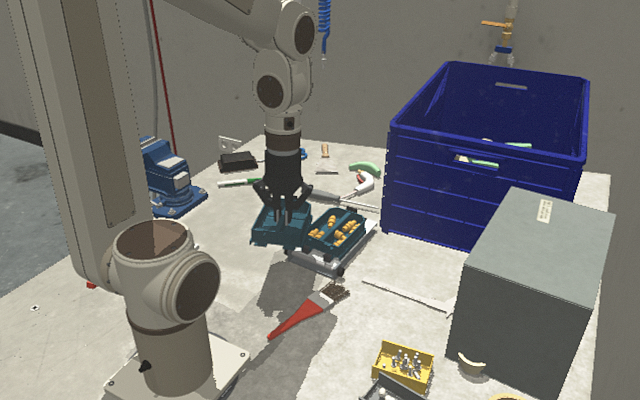

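Emit:
send_rows --increments '[[[-0.007,-0.005,0,4],[-0.008,-0.004,0,4.5],[-0.008,-0.003,0,4.5],[-0.008,-0.003,0,4.5],[-0.008,-0.002,0,4.5],[-0.006,0,0,2],[0,0,0,0],[0,0,0,0]]]'

```text
clock: 13.55
eef_pos: [0.3299, -0.0644, 0.1494]
tool_rot: [0.727, 0.686, -0.024, -0.024]
ft_force: [0.3, 0.9, -0.9]
grip_width: 0.011
```

```bash
python3 -c "
from h import *
go(0.323,-0.065,0.15,86.9,n=6)
c=shot('wrist','w8');shot('scene','s8')
cv2.imwrite('pics/s8c.png',cv2.resize(cv2.imread('pics/s8.png')[160:300,210:400],None,fx=4,fy=4,interpolation=3))
"
```

```text
cur [ 0.3299 -0.0644  0.1494] yaw 86.67 tilt 3.82 j6 -0.125 t 13.55 F [ 0.25  0.85 -0.89] w 0.011
6 rows
[-0.0002, -0.0011, -0.0001, -0.04] [-0.0002, -0.0011, -0.0001, -0.04] [-0.0002, -0.0011, -0.0001, -0.04] zaxis [ -3.82   0.11 -57.17]
```

View pics/s8c.png

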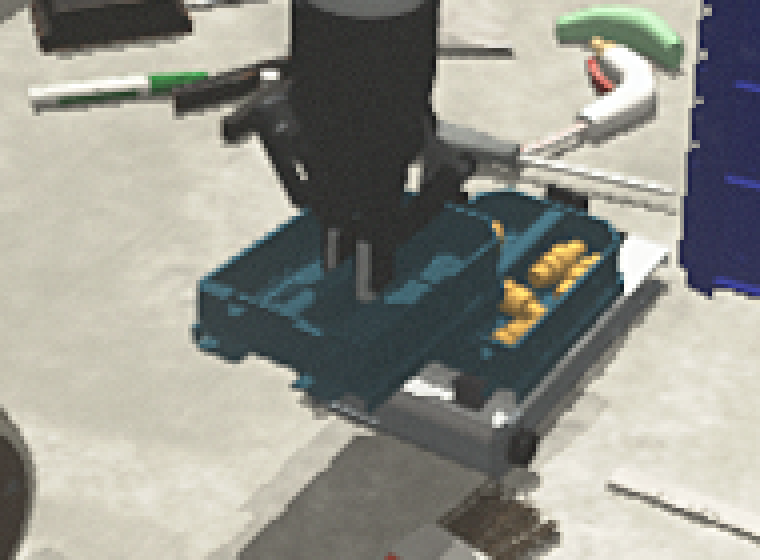

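View pics/w8.png

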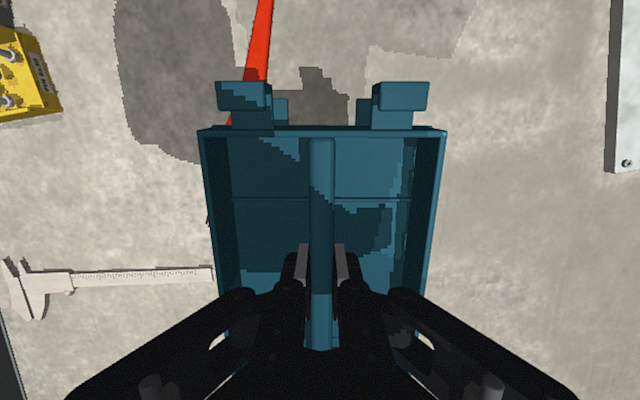

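```bash
cat >> h.py <<'E'
def held(c,pos,quat):
    q=dict(c); q['range_z']=cv2.medianBlur(c['range_z'].astype(np.float32),3)
    w=(pts(q)-pos)@R.from_quat(quat).as_matrix()   # tool frame
    im=c['image'];hsv=cv2.cvtColor(im,cv2.COLOR_RGB2HSV)
    m=(hsv[...,0]>88)&(hsv[...,0]<108)&(hsv[...,1]>90)
    t=w[m]
    k=(abs(t[:,0])<0.0045)&(t[:,1]>-0.066)&(t[:,1]<-0.02)&(abs(t[:,2])<0.045)
    # web top: lowest z_t (closest to camera) 
    a=t[k]; s,b=np.polyfit(a[:,1],a[:,2],1); r=a[:,2]-(s*a[:,1]+b); a=a[abs(r)<0.003]; s,b=np.polyfit(a[:,1],a[:,2],1)
    # end edge: points near web-top line, min y
    e=t[(abs(t[:,0])<0.02)&(abs(t[:,2]-(s*t[:,1]+b))<0.005)&(t[:,1]<-0.06)]
    # web lateral centre / yaw
    g=t[(abs(t[:,0])<0.009)&(t[:,1]>-0.066)&(t[:,1]<-0.02)&(abs(t[:,2]-(s*t[:,1]+b))<0.003)]
    sy,by=np.polyfit(g[:,1],g[:,0],1)
    # roll from end-wall rim
    f=t[(abs(t[:,1]-np.percentile(e[:,1],3)-0.0015)<0.002)&(abs(t[:,0])<0.045)&(abs(t[:,2]-(s*t[:,1]+b))<0.006)]
    sr=np.polyfit(f[:,0],f[:,2],1)[0]
    print('web: pitch in tool %.2f deg, z_t at y=0 %.4f, end edge y %.4f, x off %.4f yaw %.2f, roll %.2f n %d'%(np.degrees(np.arctan(s)),b,np.percentile(e[:,1],2),by,np.degrees(np.arctan(sy)),np.degrees(np.arctan(sr)),len(a)))
    return s,b
E
python3 - <<'E'
from h import *
o=bot.get_obs();held(load('w8'),o['eef_pos'],o['tool_rot'])
held(load('w6'),np.array([0.5089,0.2142,0.1371]),[-0.364,0.931,0.007,-0.009])
E
```

```text
web: pitch in tool 0.74 deg, z_t at y=0 -0.0088, end edge y -0.0703, x off -0.0006 yaw -0.01, roll 0.03 n 1967
web: pitch in tool 0.94 deg, z_t at y=0 -0.0086, end edge y -0.0727, x off 0.0001 yaw -0.08, roll -0.07 n 1929
```

Emit:
send_rows --increments '[[[0,-0.006,0.006,0],[0,-0.004,0.008,0],[0,-0.001,0.008,0],[0,0,0.006,0],[0,0,0.005,0],[0,0,0.005,0],[0,0,0.005,0],[0,0,0.004,0]]]'

```text
clock: 14.45
eef_pos: [0.3131, -0.0628, 0.1003]
tool_rot: [0.726, 0.687, -0.024, -0.024]
ft_force: [-4.9, 0.7, 7.3]
grip_width: 0.0108
```

```bash
python3 -c "
from h import *
go(0.323,-0.065,0.15,86.9,n=6)
o=bot.get_obs();c=shot('wrist','w9');held(c,o['eef_pos'],o['tool_rot']);shot('scene','s9')
cv2.imwrite('pics/s9c.png',cv2.resize(cv2.imread('pics/s9.png')[160:300,210:400],None,fx=4,fy=4,interpolation=3))
"
```

```text
cur [ 0.3131 -0.0628  0.1003] yaw 86.83 tilt 3.94 j6 -0.132 t 14.45 F [-4.9   0.74  7.26] w 0.0108
6 rows
[-0.0003, 0.0017, -0.0083, -0.01] [-0.0003, 0.0017, -0.0083, -0.01] [-0.0003, 0.0017, -0.0083, -0.01] zaxis [ -3.93   0.09 -57.16]
web: pitch in tool -7.16 deg, z_t at y=0 -0.0091, end edge y -0.0701, x off -0.0006 yaw 0.03, roll -0.14 n 1857
```

View pics/s9c.png

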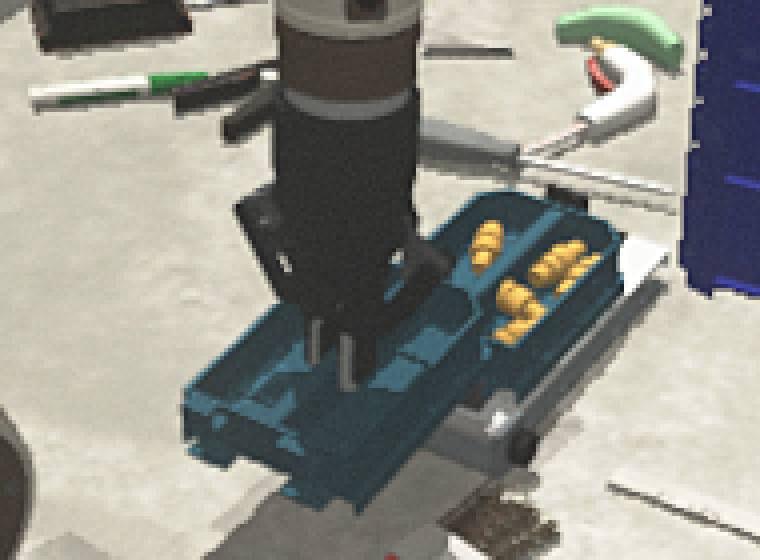

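Emit:
send_rows --increments '[[[0,0.003,0.002,0],[0,0.003,0.003,0],[0,0.002,0.004,0],[0,0.001,0.004,0],[0,0.001,0.004,0],[0,0.001,0.004,0],[0,0,0.003,0],[0,0,0,0]]]'

```text
clock: 15.35
eef_pos: [0.3218, -0.064, 0.0765]
tool_rot: [0.726, 0.687, -0.025, -0.024]
ft_force: [-2.1, 0.2, 4.7]
grip_width: 0.0104
```

```bash
python3 -c "
from h import *
go(0.323,-0.065,0.15,86.9,n=6)
o=bot.get_obs();c=shot('wrist','w10');held(c,o['eef_pos'],o['tool_rot']);shot('scene','s10')
cv2.imwrite('pics/s10c.png',cv2.resize(cv2.imread('pics/s10.png')[160:300,210:400],None,fx=4,fy=4,interpolation=3))
"
```

```text
cur [ 0.3218 -0.064   0.0765] yaw 86.8 tilt 3.99 j6 -0.129 t 15.35 F [-2.09  0.22  4.67] w 0.0104
6 rows
[-0.0002, 0.0002, -0.0123, -0.02] [-0.0002, 0.0002, -0.0123, -0.02] [-0.0002, 0.0002, -0.0123, -0.02] zaxis [-3.990e+00  2.000e-02 -5.716e+01]
web: pitch in tool -19.75 deg, z_t at y=0 -0.0089, end edge y -0.0667, x off -0.0008 yaw -0.30, roll -0.44 n 1745
```

View pics/s10c.png

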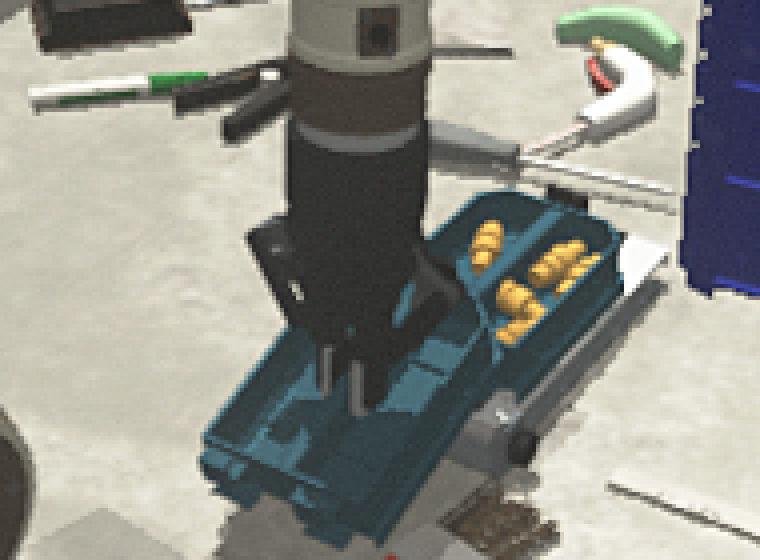

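Emit:
send_rows --increments '[[[0,0,-0.004,0],[0,0,-0.01,0],[0,0,-0.015,0],[0,0,-0.02,0],[0,0,-0.02,0],[0,0.003,-0.015,0],[0,0.003,-0.008,0],[0,0,0,0]]]'

```text
clock: 16.25
eef_pos: [0.3334, -0.0639, 0.1692]
tool_rot: [0.726, 0.687, -0.027, -0.026]
ft_force: [0.5, -0.5, -1.5]
grip_width: 0.0105
```

```bash
cat >> h.py <<'E'
LOW=np.array([0.4888,-0.0736]);LYAW=-3.08
def lowpt(x,y,z):
    a=np.radians(LYAW);return np.array([LOW[0]+np.cos(a)*x-np.sin(a)*y,LOW[1]+np.sin(a)*x+np.cos(a)*y,0.066+z])
def tongue(alpha,b,edge,xo,yawd,rolld):
    """tool coords of tongue-tip bottom mid; alpha=pitch in tool deg (negative=cut up)"""
    a=np.radians(-alpha);ex=np.array([np.cos(a),-np.sin(a)]);ez=np.array([-np.sin(a),-np.cos(a)])
    x0=-0.075-edge/np.cos(a)+0.001
    f=lambda x,h: np.array([0,b])+(x-x0)*ex+(h-0.038)*ez
    y,z=f(-0.088,0.008); 
    return np.array([xo+np.tan(np.radians(yawd))*y-np.tan(np.radians(rolld))*(z-b),y,z]),f
E
python3 - <<'E'
from h import *
o,M=state();c=shot('wrist','w11');held(c,o['eef_pos'],o['tool_rot'])
tt,f=tongue(-19.75,-.0089,-.0667,-.0008,-.3,-.44)
print('tongue tool',tt.round(4),'world',(o['eef_pos']+M@tt).round(4))
tgt=lowpt(-0.079,0,0.014); goal=tgt-M@tt; print('tgt',tgt.round(4)); go(*goal,87.2,n=4)
E
```

```text
web: pitch in tool -19.12 deg, z_t at y=0 -0.0088, end edge y -0.0668, x off -0.0009 yaw -0.46, roll -0.35 n 1747
tongue tool [ 0.     -0.0697  0.048 ] world [ 0.2604 -0.0599  0.1265]
tgt [ 0.4099 -0.0694  0.08  ]
cur [ 0.3328 -0.0638  0.1686] yaw 86.8 tilt 4.37 j6 -0.123 t 16.3 F [-0.06 -0.07 -1.84] w 0.0103
4 rows
[-0.0003, 0.0376, 0.0115, -0.1] [-0.0004, 0.0376, 0.0115, -0.1] [-0.0005, 0.0376, 0.0115, -0.1] zaxis [ -4.36   0.12 -57.13]
```

Emit:
send_rows --increments '[[[0,0.012,0,-0.2],[0,0.018,0.002,-0.2],[0,0.022,0.004,-0.2],[0,0.024,0.004,0],[0,0.024,0.004,0],[0,0.02,0.004,0],[0,0.014,0.002,0],[0,0.006,0,0]]]'

```text
clock: 17.1
eef_pos: [0.4749, -0.0699, 0.1266]
tool_rot: [0.722, 0.691, -0.03, -0.032]
ft_force: [-0.2, -0.0, -2.6]
grip_width: 0.0106
```

Run:
```python
from h import *
o,M=state();c=shot('wrist','w12');held(c,o['eef_pos'],o['tool_rot'])
tt,f=tongue(-19.3,-.0088,-.0667,-.0009,-.4,-.4)
print('tongue tool',tt.round(4),'world',(o['eef_pos']+M@tt).round(4))
tgt=lowpt(-0.079,0,0.014); goal=tgt-M@tt; print('tgt',tgt.round(4)); go(*goal,87.3,n=4)
```

```text
web: pitch in tool -19.12 deg, z_t at y=0 -0.0088, end edge y -0.0667, x off -0.0008 yaw -0.41, roll -0.57 n 1745
tongue tool [-0.     -0.07    0.0475] world [ 0.4011 -0.0666  0.0854]
tgt [ 0.4099 -0.0694  0.08  ]
cur [ 0.4753 -0.0699  0.1266] yaw 87.46 tilt 5.03 j6 -0.096 t 17.15 F [ 1.81 -1.39 -1.97] w 0.0105
4 rows
[-0.0006, 0.0021, 0.0014, 0.04] [-0.0006, 0.0021, 0.0014, 0.04] [-0.0006, 0.0021, 0.0014, 0.04] zaxis [ -5.02   0.24 -57.08]
```

View pics/w12.png

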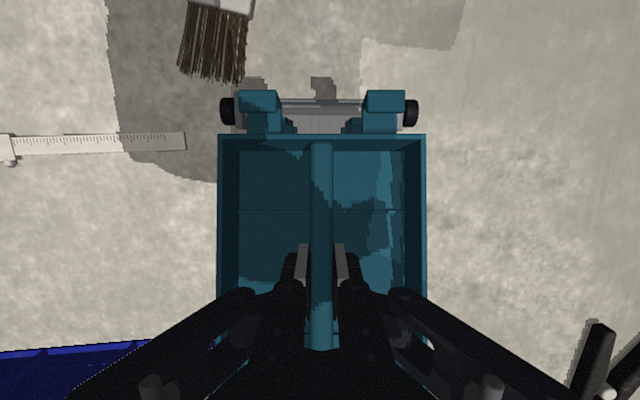

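Emit:
send_rows --increments '[[[-0.001,0.004,0,0],[-0.001,0.005,0,0],[0,0.003,0,0],[0,0,0.002,0],[0,0,0.003,0],[0,0,0.002,0],[0,0,0,0],[0,0,0,0]]]'

```text
clock: 17.95
eef_pos: [0.4848, -0.0725, 0.1175]
tool_rot: [0.722, 0.69, -0.031, -0.033]
ft_force: [0.6, -0.0, -1.4]
grip_width: 0.0107
```

```bash
cat > m.py <<'E'
from h import *
import sys
tag=sys.argv[1]; x=float(sys.argv[2]); z=float(sys.argv[3])
o,M=state();c=shot('wrist',tag);s,b=held(c,o['eef_pos'],o['tool_rot'])
a=np.degrees(np.arctan(s))
tt,f=tongue(a,-.0088,-.0667,-.0008,-.4,-.4)
w=o['eef_pos']+M@tt; an=np.radians(LYAW); d=w[:2]-LOW
print('tongue in low frame x %.4f y %.4f z %.4f'%(d@[np.cos(an),np.sin(an)],d@[-np.sin(an),np.cos(an)],w[2]-.066))
goal=lowpt(x,0,z)-M@tt; go(*goal,87.4,n=4)
E
python3 m.py w13 -0.079 0.001
```

```text
web: pitch in tool -19.17 deg, z_t at y=0 -0.0089, end edge y -0.0668, x off -0.0007 yaw -0.35, roll -0.43 n 1748
tongue in low frame x -0.0781 y 0.0003 z 0.0107
cur [ 0.4849 -0.0725  0.1175] yaw 87.44 tilt 5.2 j6 -0.098 t 18.0 F [-0.2  -0.16 -0.86] w 0.0105
4 rows
[-0.0001, -0.0002, 0.0024, 0.01] [-0.0001, -0.0002, 0.0024, 0.01] [-0.0001, -0.0002, 0.0024, 0.01] zaxis [ -5.18   0.26 -57.06]
```

Emit:
send_rows --increments '[[[0,0.001,0.002,0],[0,0,0.003,0],[0,0,0.003,0],[0,0,0.002,0],[0,0,0,0],[0,0,0,0],[0,0,0,0],[0,0,0,0]]]'

```text
clock: 18.8
eef_pos: [0.485, -0.0725, 0.1067]
tool_rot: [0.722, 0.69, -0.031, -0.033]
ft_force: [-0.7, -0.4, -1.0]
grip_width: 0.0104
```

```bash
python3 m.py w14 -0.0885 0.001
```

```text
web: pitch in tool -19.06 deg, z_t at y=0 -0.0088, end edge y -0.0668, x off -0.0007 yaw -0.35, roll -0.31 n 1745
tongue in low frame x -0.0780 y 0.0003 z 0.0001
cur [ 0.485  -0.0725  0.1067] yaw 87.44 tilt 5.19 j6 -0.098 t 18.85 F [ 0.33 -0.28 -1.31] w 0.0105
4 rows
[-0.0001, -0.0026, -0.0002, 0.01] [-0.0001, -0.0026, -0.0002, 0.01] [-0.0001, -0.0026, -0.0002, 0.01] zaxis [ -5.17   0.26 -57.07]
```

Emit:
send_rows --increments '[[[0,-0.002,0,0],[0,-0.002,0,0],[0,-0.002,0,0],[0,-0.002,0,0],[0,-0.002,0,0],[0,-0.001,0,0],[0,0,0,0],[0,0,0,0]]]'

```text
clock: 19.65
eef_pos: [0.4734, -0.072, 0.1081]
tool_rot: [0.722, 0.69, -0.031, -0.032]
ft_force: [-0.5, 0.7, -1.4]
grip_width: 0.0107
```

```bash
python3 m.py w15 -0.0885 0.001
python3 - <<'E'
from h import *
shot('scene','s15')
cv2.imwrite('pics/s15c.png',cv2.resize(cv2.imread('pics/s15.png')[160:300,250:440],None,fx=4,fy=4,interpolation=3))
E
```

```text
web: pitch in tool -19.14 deg, z_t at y=0 -0.0088, end edge y -0.0668, x off -0.0008 yaw -0.31, roll -0.43 n 1745
tongue in low frame x -0.0895 y 0.0002 z 0.0013
cur [ 0.4734 -0.072   0.1081] yaw 87.44 tilt 5.11 j6 -0.101 t 19.7 F [-0.15 -0.24 -2.63] w 0.0104
4 rows
[-0.0, 0.0002, 0.0001, 0.01] [-0.0, 0.0002, 0.0001, 0.01] [-0.0, 0.0002, 0.0001, 0.01] zaxis [ -5.1    0.25 -57.07]
```

View pics/s15c.png

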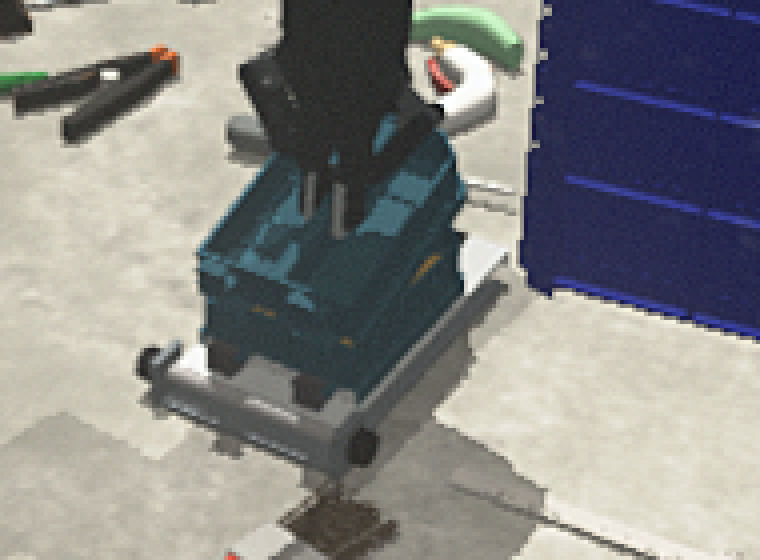

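Emit:
send_rows --increments '[[[0,-0.001,0,0],[0,-0.001,0,0],[0,-0.001,0,0],[0,0,0,0],[0,0,0,0],[0,0,0,0],[0,0,0,0],[0,0,0,0]]]'

```text
clock: 20.55
eef_pos: [0.4729, -0.0721, 0.1087]
tool_rot: [0.722, 0.69, -0.029, -0.03]
ft_force: [1.8, 0.0, -3.5]
grip_width: 0.0107
```

```bash
python3 m.py w16 -0.0885 0.001
```

```text
web: pitch in tool -19.46 deg, z_t at y=0 -0.0090, end edge y -0.0667, x off -0.0008 yaw -0.48, roll -0.41 n 1747
tongue in low frame x -0.0896 y 0.0001 z 0.0011
cur [ 0.4729 -0.072   0.1087] yaw 87.43 tilt 4.81 j6 -0.101 t 20.6 F [ 1.05  0.18 -2.87] w 0.0105
4 rows
[-0.0, 0.0003, 0.0, 0.01] [-0.0, 0.0003, 0.0, 0.01] [-0.0, 0.0003, 0.0, 0.01] zaxis [ -4.8    0.23 -57.1 ]
```

Emit:
send_rows --increments '[[[0,0.0015,0.0025,0],[0,0.0015,0.0025,0],[0,0.0013,0.0026,0],[0,0.0013,0.0027,0],[0,0,0,0],[0,0,0,0],[0,0,0,0],[0,0,0,0]]]'

```text
clock: 21.4
eef_pos: [0.477, -0.0721, 0.0998]
tool_rot: [0.722, 0.691, -0.029, -0.031]
ft_force: [-0.9, -0.0, 0.5]
grip_width: 0.0106
```

```bash
python3 m.py w17 -0.0885 0.001
python3 - <<'E'
from h import *
shot('scene','s17')
cv2.imwrite('pics/s17c.png',cv2.resize(cv2.imread('pics/s17.png')[160:300,250:440],None,fx=4,fy=4,interpolation=3))
E
```

```text
web: pitch in tool -15.89 deg, z_t at y=0 -0.0094, end edge y -0.0685, x off -0.0007 yaw -0.15, roll -0.05 n 1752
tongue in low frame x -0.0872 y 0.0002 z -0.0028
cur [ 0.4771 -0.0721  0.0998] yaw 87.45 tilt 4.89 j6 -0.1 t 21.45 F [0.2  0.29 1.02] w 0.0106
4 rows
[-0.0001, -0.0003, -0.0009, 0.01] [-0.0001, -0.0003, -0.0009, 0.01] [-0.0001, -0.0003, -0.0009, 0.01] zaxis [ -4.87   0.23 -57.09]
```

View pics/s17c.png

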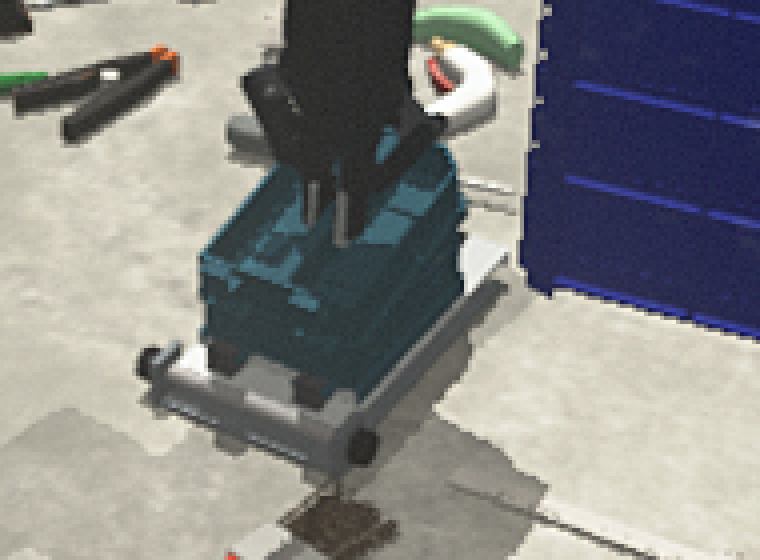

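Emit:
send_rows --increments '[[[0,0.0009,0.0022,0],[0,0.0009,0.0022,0],[0,0.0008,0.0022,0],[0,0.0007,0.002,0],[0,0,0,0],[0,0,0,0],[0,0,0,0],[0,0,0,0]]]'

```text
clock: 22.3
eef_pos: [0.4808, -0.0723, 0.0939]
tool_rot: [0.722, 0.691, -0.028, -0.03]
ft_force: [-0.5, 0.3, 2.7]
grip_width: 0.0107
```

```bash
sed -i 's/-.0667,-.0008/float(sys.argv[4]),-.0008/' m.py; python3 m.py w18 -0.0885 0.001 -0.069
python3 - <<'E'
from h import *
shot('scene','s18')
cv2.imwrite('pics/s18c.png',cv2.resize(cv2.imread('pics/s18.png')[160:300,250:440],None,fx=4,fy=4,interpolation=3))
E
```

```text
web: pitch in tool -10.86 deg, z_t at y=0 -0.0099, end edge y -0.0699, x off -0.0006 yaw -0.12, roll 0.26 n 1853
tongue in low frame x -0.0879 y 0.0001 z -0.0022
cur [ 0.4809 -0.0723  0.0939] yaw 87.48 tilt 4.7 j6 -0.1 t 22.35 F [0.38 0.08 2.14] w 0.0106
4 rows
[-0.0, -0.0002, -0.0008, 0.02] [-0.0, -0.0002, -0.0008, 0.02] [-0.0, -0.0002, -0.0008, 0.02] zaxis [ -4.69   0.2  -57.11]
```

View pics/s18c.png

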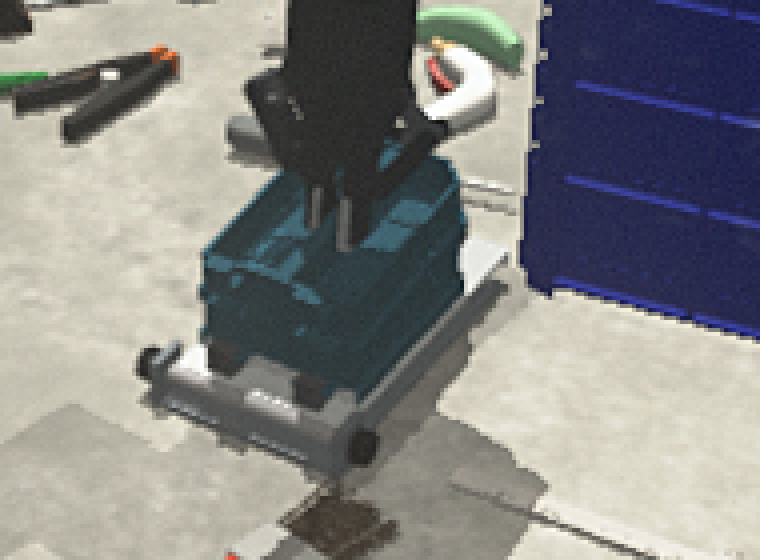

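View pics/w18.png

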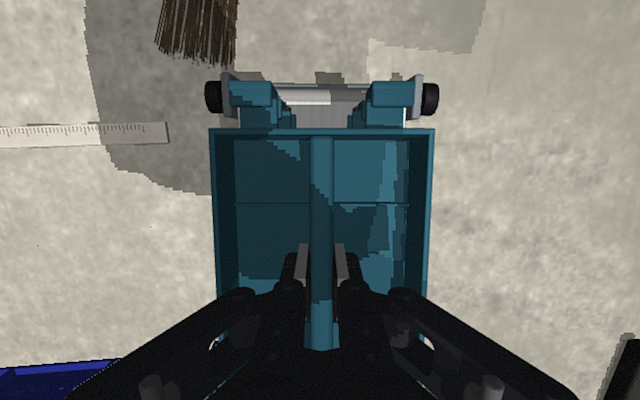

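Emit:
send_rows --increments '[[[0,0.0007,0.0022,0],[0,0.0006,0.0022,0],[0,0,0,0],[0,0,0,0],[0,0,0,0],[0,0,0,0],[0,0,0,0],[0,0,0,0]]]'

```text
clock: 23.2
eef_pos: [0.4822, -0.0724, 0.0911]
tool_rot: [0.722, 0.691, -0.028, -0.029]
ft_force: [-0.5, 0.5, 4.3]
grip_width: 0.0105
```

```bash
python3 m.py w19 -0.0885 0.001 -0.0705
```

```text
web: pitch in tool -8.44 deg, z_t at y=0 -0.0100, end edge y -0.0705, x off -0.0006 yaw -0.02, roll 0.21 n 1881
tongue in low frame x -0.0890 y 0.0001 z -0.0018
cur [ 0.4822 -0.0724  0.0911] yaw 87.48 tilt 4.61 j6 -0.1 t 23.25 F [-1.28  0.57  3.72] w 0.0106
4 rows
[-0.0, 0.0001, -0.0007, 0.02] [-0.0, 0.0001, -0.0007, 0.02] [-0.0, 0.0001, -0.0007, 0.02] zaxis [ -4.6    0.2  -57.11]
```

Emit:
send_rows --increments '[[[0,0,0,0],[0,0,0,0],[0,0,0,0],[0,0,-0.004,0],[0,0,-0.01,0],[0,0,-0.015,0],[0,0,-0.015,0],[0,0,-0.008,0]]]' --hand 0

```text
clock: 24.05
eef_pos: [0.4857, -0.0726, 0.144]
tool_rot: [0.722, 0.691, -0.029, -0.03]
ft_force: [0.4, -0.1, 0.6]
grip_width: 0.0426
```

Run:
```python
from h import *
o,M=state();c=shot('wrist','w20');shot('scene','s20')
tgt=lowpt(0.060,0,0.032+0.012+0.015); go(*tgt,87.4,n=6)
cv2.imwrite('pics/s20c.png',cv2.resize(cv2.imread('pics/s20.png')[160:300,250:440],None,fx=4,fy=4,interpolation=3))
```

```text
cur [ 0.4861 -0.0726  0.1439] yaw 87.47 tilt 4.74 j6 -0.099 t 24.15 F [ 1.33  1.05 -0.52] w 0.0426
6 rows
[-0.0002, 0.0105, 0.0031, 0.01] [-0.0002, 0.0105, 0.0031, 0.01] [-0.0002, 0.0105, 0.0031, 0.01] zaxis [ -4.73   0.21 -57.1 ]
```

View pics/s20c.png

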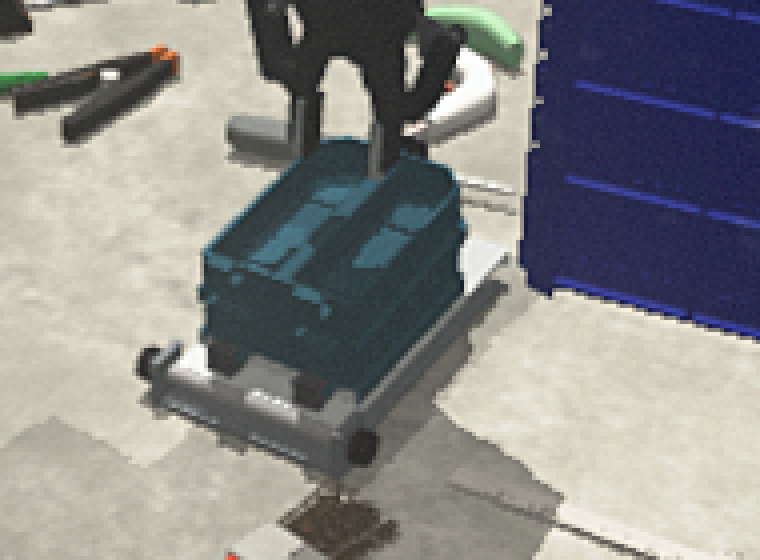

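View pics/w20.png

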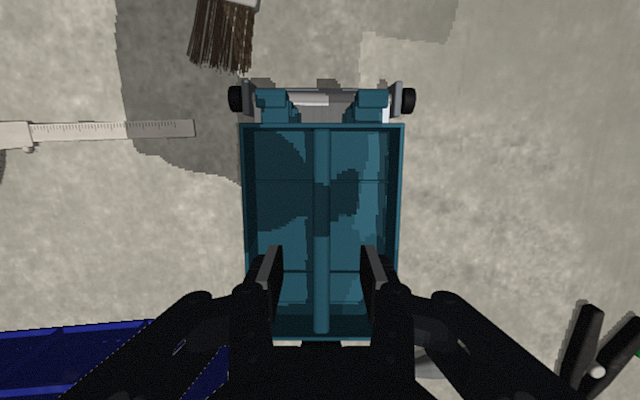

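Run:
```python
from h import *
c=load('w3');p=pts(c);hsv=cv2.cvtColor(c['image'],cv2.COLOR_RGB2HSV)
m=(hsv[...,0]>110)&(hsv[...,0]<130)&(hsv[...,1]>120)
q=p[m];q=q[(q[:,2]>.03)&(q[:,2]<.35)]
for z0 in (.03,.1,.2,.28):
    w=q[(q[:,2]>z0)&(q[:,2]<z0+.08)]
    if len(w)>10: print(z0,len(w),'maxy',np.percentile(w[:,1],99).round(3),'minx',np.percentile(w[:,0],1).round(3), 'x at maxy',w[w[:,1]>np.percentile(w[:,1],97),0].mean().round(3))
c=load('w20');p=pts(c)
# web line slope of placed tray
q=p.reshape(-1,3);an=np.radians(LYAW);d=q[:,:2]-LOW;x=d@[np.cos(an),np.sin(an)];y=d@[-np.sin(an),np.cos(an)]
k=(abs(y)<.004)&(x>-.065)&(x<.06)&(q[:,2]>.085)&(q[:,2]<.125)
s,b=np.polyfit(x[k],q[k,2],1);print('web pitch',np.degrees(np.arctan(s)),'z at 0',b,'at .055',b+s*.055)
```

```text
0.03 7716 maxy -0.146 minx 0.592 x at maxy 0.626
0.1 10634 maxy -0.146 minx 0.592 x at maxy 0.612
0.2 11037 maxy -0.05 minx 0.562 x at maxy 0.577
0.28 617 maxy 0.008 minx 0.546 x at maxy 0.565
web pitch 3.7198441402393763 z at 0 0.10136029025376378 at .055 0.10493610980439631
```

Emit:
send_rows --increments '[[[0,0.008,0,0],[-0.001,0.011,0.001,0],[-0.001,0.012,0.001,0],[0,0.011,0.001,0],[0,0.009,0.001,0],[0,0.004,0.001,0],[0,0,0,0],[0,0,0,0]]]' --hand 1

```text
clock: 24.95
eef_pos: [0.5437, -0.0772, 0.1288]
tool_rot: [0.722, 0.691, -0.031, -0.032]
ft_force: [-0.2, -0.0, -0.4]
grip_width: -0.0
```

Run:
```python
from h import *
o,M=state()
tgt=lowpt(0.053,0,0.0395+0.011); go(*tgt,87.4,n=6)
```

```text
cur [ 0.5437 -0.0772  0.1288] yaw 87.47 tilt 5.1 j6 -0.093 t 24.95 F [-0.23 -0.02 -0.44] w -0.0
6 rows
[0.0001, -0.0003, 0.0021, 0.01] [0.0001, -0.0003, 0.0021, 0.01] [0.0001, -0.0003, 0.0021, 0.01] zaxis [ -5.09   0.25 -57.07]
```

Emit:
send_rows --increments '[[[0,0.0005,0.005,0],[0,0,0.005,0],[0,0,0.003,0],[0,0,0.003,0],[0,0,0.003,0],[0,0,0.003,0],[0,0,0.003,0],[0,0,0.003,0]]]'

```text
clock: 25.75
eef_pos: [0.5438, -0.0777, 0.1071]
tool_rot: [0.722, 0.691, -0.027, -0.028]
ft_force: [-4.7, 0.3, 24.6]
grip_width: -0.0
```

Run:
```python
from h import *
o,M=state()
tgt=lowpt(0.053,0,0.030+0.011); go(*tgt,87.4,n=6)
```

```text
cur [ 0.5438 -0.0777  0.1071] yaw 87.46 tilt 4.44 j6 -0.093 t 25.75 F [-4.75  0.26 24.55] w -0.0
6 rows
[0.0002, -0.0004, 0.0, 0.01] [0.0002, -0.0004, 0.0, 0.01] [0.0002, -0.0004, 0.0, 0.01] zaxis [ -4.43   0.16 -57.13]
```

Emit:
send_rows --increments '[[[0,0,0.005,0],[0,0,0.006,0],[0,0,0.006,0],[0,0,0,0],[0,0,-0.006,0],[0,0,-0.015,0],[0,0,-0.02,0],[0,0,-0.01,0]]]'

```text
clock: 26.55
eef_pos: [0.5448, -0.0774, 0.1587]
tool_rot: [0.722, 0.691, -0.025, -0.025]
ft_force: [-0.5, -0.4, 0.2]
grip_width: 0.0004
```

Run:
```python
from h import *
go(0.5,-0.07,0.3,87.4,n=6)
```

```text
cur [ 0.5448 -0.0774  0.1587] yaw 87.47 tilt 4.0 j6 -0.093 t 26.55 F [-0.5  -0.43  0.17] w 0.0004
6 rows
[0.0009, -0.0075, -0.0235, 0.01] [0.0009, -0.0075, -0.0235, 0.01] [0.0009, -0.0075, -0.0235, 0.01] zaxis [ -4.     0.12 -57.16]
```

Raise further for a clear view of the whole stack.

Emit:
send_rows --increments '[[[0,0,-0.02,0],[0,0.003,-0.025,0],[0,0.004,-0.025,0],[0,0.004,-0.02,0],[0,0.003,-0.01,0],[0,0,0,0],[0,0,0,0],[0,0,0,0]]]'

```text
clock: 27.35
eef_pos: [0.5649, -0.078, 0.2548]
tool_rot: [0.722, 0.691, -0.028, -0.029]
ft_force: [-0.1, 0.3, -0.5]
grip_width: 0.0001
```

Run:
```python
from h import *
go(0.5,-0.07,0.3,87.4,n=6)
c=shot('wrist','w21');shot('scene','s21')
cv2.imwrite('pics/s21c.png',cv2.resize(cv2.imread('pics/s21.png')[160:300,250:440],None,fx=4,fy=4,interpolation=3))
tray(c,0.4888,-0.0736,-3,0.092,0.101)
web(c,0.4888,-0.0736,-3,0.09,0.102,(-.068,.06))
q=pts(c).reshape(-1,3);an=np.radians(LYAW);d=q[:,:2]-LOW;x=d@[np.cos(an),np.sin(an)];y=d@[-np.sin(an),np.cos(an)]
k=(abs(y)<.004)&(x>-.065)&(x<.06)&(q[:,2]>.085)&(q[:,2]<.125)
s,b=np.polyfit(x[k],q[k,2],1);print('web pitch',np.degrees(np.arctan(s)),'z0',b,k.sum())
for sg in (-1,1):
    k=(abs(y-sg*.0505)<.0012)&(abs(x)<.055)&(q[:,2]>.085)&(q[:,2]<.11)
    print('side',sg,np.median(q[k,2]),k.sum(),np.degrees(np.polyfit(x[k],q[k,2],1)[0]))
k=(x>.09)&(x<.105)&(abs(y)<.045)&(abs(y)>.035)&(q[:,2]<.05);print('deck z',np.median(q[k,2]),k.sum())
k=(abs(x-.1155)<.006)&(abs(y)<.02)&(q[:,2]<.05);print('pad z',np.median(q[k,2]),k.sum())
```

```text
cur [ 0.5649 -0.078   0.2548] yaw 87.47 tilt 4.64 j6 -0.089 t 27.35 F [-0.09  0.25 -0.53] w 0.0001
6 rows
[0.0009, -0.0109, -0.0075, 0.01] [0.0009, -0.0109, -0.0075, 0.01] [0.0009, -0.0109, -0.0075, 0.01] zaxis [ -4.63   0.21 -57.11]
n 4380 c [ 0.4879 -0.0734] yaw -2.98 halfwid 0.0515 len/2 0.0745 web y -0.0 zmed 0.0965 slopes 0.0 -0.0
n 1565 pt 0.4888 -0.0735 yaw -3.03 tongue-end edge x [-0.0757 -0.0756 -0.0728] z 0.0962
web pitch -0.009702414825972833 z0 0.0964129741756098 1032
side -1 0.0983755908822484 268 0.043383980964593234
side 1 0.0983460964352531 295 -0.5629822026922392
deck z 0.026710466433210067 168
pad z 0.029600890090552667 236
```

View pics/s21c.png

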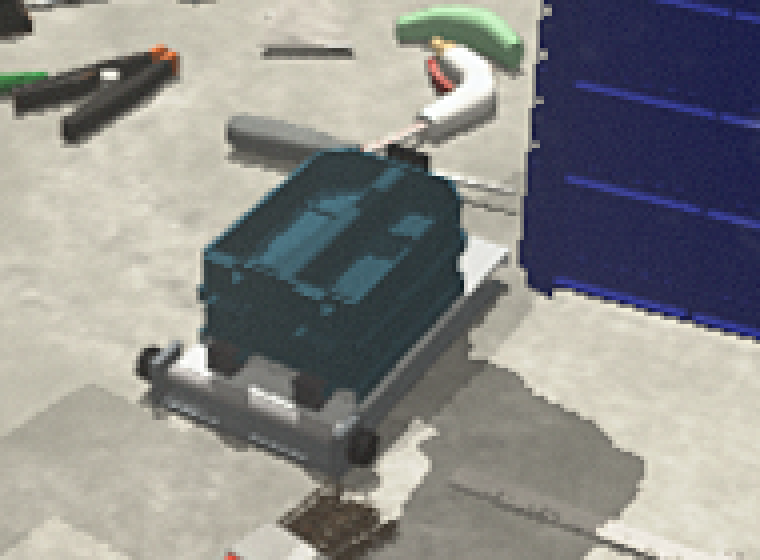

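View pics/w21.png

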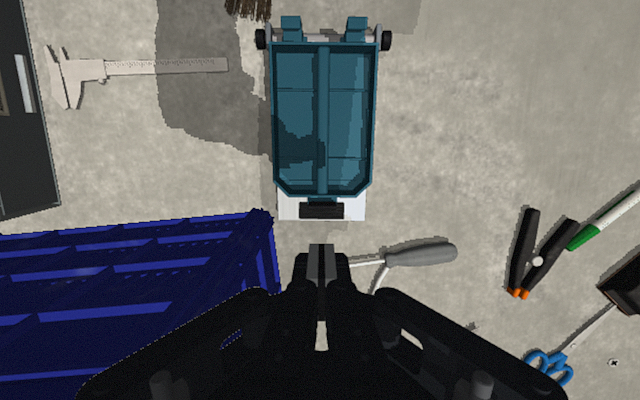

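```bash
python3 -c "
from h import *
print(order.job_done())"
```

```text
the job is handed in; nothing more can be done
None
```

The empty tray is stacked on the lower one and released, and I handed the job in at about 27 s. No verdict was reported.

- **Deck:** I pressed it down on the rubber pad until it hit its stop. The pad top then read about 30 mm above the bench, against 29 mm expected for flat.
- **Tilting the tray:** The tool cannot pitch on command, so I gripped the tray by its centre web. I then pressed its cut-corner end on the lower tray's hoods until it swung about 16° nose-up in the grip.
- **Hooking and snapping:** I slid the tongues under the hoods to the stop, swung the tray down onto the clip, released it, and pressed the cut-corner end home with shut fingers.

**Last checks, from the wrist camera:**

| Check | Measured | Limit |
|---|---|---|
| Offset along the tray (x) | about −0.9 mm | ±3.5 mm |
| Offset across the tray (y) | about 0.2 mm | ±3.5 mm |
| Height of stacked web over lower web | about 32 mm | 29.5 to 33.5 mm |
| Pitch, from the web | about 0° | 1.1° (0.02 rad) |
| Rim height, left against right | equal at 98.4 mm | – |

The gripper was clear of everything, with no force on the wrist.

**Readings that disagreed or were not confirmed:**
- The bare deck read about 27 mm high, against 20 mm expected. It read the same before stacking, and the pad and tray heights agree with a flat deck.
- One slope fit along a side rim gave −0.56°. The web and the other side gave about 0°, so I took it as edge noise.
- I judged the snap from the tray staying level after release; I did not see the clip itself up close.
- The arm did not touch the caliper, screwdriver, clamp or marker, and they looked unmoved in the last pictures. I did not measure their positions.

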